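Load the plug gauge rail in size order and lock it

TASK

Put the plug gauges that lie on the left of the bench away on the gauge rail on the right: press each one fully down into a spring clip of its own until it clicks home, the handles growing thicker from left to right (a spare clip may stay empty anywhere). When all of them are in, lock the rail by turning its T-handle screw clockwise to the stop, which takes the best part of a full turn, so the bar has to be let go and taken again on the way.

Things in the scene. Friction and masses are not known exactly. Their poses are not given: they have to be found in the camera images.
- gauge_13: double-ended steel plug gauge: a dark square handle 13 x 13 mm thick and 46 mm long in the middle, with a bright round shank 10 mm in diameter sticking out of both ends, 90 mm long overall. Origin at its centre (on the axis, half way along); its own x axis runs along the gauge; it may lie on any side of the handle. 50 to 160 g. None if it is absent in this run.
- gauge_17: double-ended steel plug gauge: a dark square handle 17 x 17 mm thick and 46 mm long in the middle, with a bright round shank 10 mm in diameter sticking out of both ends, 98 mm long overall. Origin at its centre (on the axis, half way along); its own x axis runs along the gauge; it may lie on any side of the handle. 50 to 160 g. None if it is absent in this run.
- gauge_21: double-ended steel plug gauge: a dark square handle 21 x 21 mm thick and 46 mm long in the middle, with a bright round shank 10 mm in diameter sticking out of both ends, 106 mm long overall. Origin at its centre (on the axis, half way along); its own x axis runs along the gauge; it may lie on any side of the handle. 50 to 160 g. None if it is absent in this run.
- gauge_25: double-ended steel plug gauge: a dark square handle 25 x 25 mm thick and 46 mm long in the middle, with a bright round shank 10 mm in diameter sticking out of both ends, 114 mm long overall. Origin at its centre (on the axis, half way along); its own x axis runs along the gauge; it may lie on any side of the handle. 50 to 160 g. None if it is absent in this run.
- gauge_rail: gauge rail, fixed: aluminium base plate 92 x 210 x 12 mm with two upright walls 8 mm thick, 190 mm long, 52 mm apart inside, tops 30 mm above the bench; four spring clips side by side, 50 mm apart, on the walls; behind them a tongue with the T-handle screw. Origin on the bench midway between the clips; x axis away from the robot, across both walls, as a seated gauge lies; y to the left along the rail.
- clip1 (a point): leftmost clip (75 mm left of the rail's middle): where the centre of a seated gauge lies, 40 mm above the bench, midway between the walls; axes as the rail's. Each clip has sprung steel jaws on both walls, open upward with funnel-shaped tips up to 56 mm above the bench: one shank goes in the front jaws, the other in the rear jaws, the handle in the gap between the walls.
- clip2 (a point): second clip from the left, like the first: where the centre of a seated gauge lies. A gauge just laid on the jaws rests about 10 mm too high; pressed straight down with 5 to 15 N it spreads the jaws, clicks in and is held. The same pull lifts it out again. Any gauge fits any clip.
- clip3 (a point): third clip from the left, like the others: where the centre of a seated gauge lies, 40 mm above the bench.
- clip4 (a point): rightmost clip, like the others: where the centre of a seated gauge lies, 40 mm above the bench. Between the gauges (left) and the rail (right) stand open parts boxes near the front edge (41 mm high) and, from x = 0.55 m on, drawers and bins up to 0.25 m high: cross in front of those, 0.2 m or more above the bench.
- handle_hub (a point): centre of the T-handle's crossbar, on the screw's upright axis, 108 mm behind the rail's middle (along the rail's x), 66 mm above the bench; axes as the rail's. The crossbar is a 10 mm round bar, 84 mm between the centres of the 13 mm balls at its ends. Below it only the 12 mm screw and a round boss (34 mm wide, top 34 mm above the bench).
- t_handle (a joint): angle of the T-handle screw in rad: grows clockwise seen from above; 0 = slack end, 6.28 = the tight stop. At 0 the crossbar lies along the rail's x axis, at q it is turned clockwise by q from there. It stays where it is left; friction 0.06 N m. It starts between 0 and 1.2.

How it is judged:
On the way, in this order (a step that is already met when the one before it is completed fails the run):
1. every gauge is clicked home in a clip of its own, thinner ones left of thicker ones ((distance between gauge_13 and clip1 below 0.006 m or distance between gauge_13 and clip2 below 0.006 m or distance between gauge_13 and clip3 below 0.006 m or distance between gauge_13 and clip4 below 0.006 m) and angle between the x axis of each of gauge_13, gauge_17, gauge_21, gauge_25 and the x axis of gauge_rail, either way round below 0.1 rad and (distance between gauge_17 and clip1 below 0.006 m or distance between gauge_17 and clip2 below 0.006 m or distance between gauge_17 and clip3 below 0.006 m or distance between gauge_17 and clip4 below 0.006 m) and (distance between gauge_21 and clip1 below 0.006 m or distance between gauge_21 and clip2 below 0.006 m or distance between gauge_21 and clip3 below 0.006 m or distance between gauge_21 and clip4 below 0.006 m) and (distance between gauge_25 and clip1 below 0.006 m or distance between gauge_25 and clip2 below 0.006 m or distance between gauge_25 and clip3 below 0.006 m or distance between gauge_25 and clip4 below 0.006 m) and ((y of gauge_13 in the frame of gauge_rail above 0.1 m and y of gauge_17 in the frame of gauge_rail below 0.1 m) or (y of gauge_13 in the frame of gauge_rail above 0.05 m and y of gauge_17 in the frame of gauge_rail below 0.05 m) or (y of gauge_13 in the frame of gauge_rail above 0 m and y of gauge_17 in the frame of gauge_rail below 0 m) or (y of gauge_13 in the frame of gauge_rail above -0.05 m and y of gauge_17 in the frame of gauge_rail below -0.05 m) or (y of gauge_13 in the frame of gauge_rail above -0.1 m and y of gauge_17 in the frame of gauge_rail below -0.1 m)) and ((y of gauge_13 in the frame of gauge_rail above 0.1 m and y of gauge_21 in the frame of gauge_rail below 0.1 m) or (y of gauge_13 in the frame of gauge_rail above 0.05 m and y of gauge_21 in the frame of gauge_rail below 0.05 m) or (y of gauge_13 in the frame of gauge_rail above 0 m and y of gauge_21 in the frame of gauge_rail below 0 m) or (y of gauge_13 in the frame of gauge_rail above -0.05 m and y of gauge_21 in the frame of gauge_rail below -0.05 m) or (y of gauge_13 in the frame of gauge_rail above -0.1 m and y of gauge_21 in the frame of gauge_rail below -0.1 m)) and ((y of gauge_13 in the frame of gauge_rail above 0.1 m and y of gauge_25 in the frame of gauge_rail below 0.1 m) or (y of gauge_13 in the frame of gauge_rail above 0.05 m and y of gauge_25 in the frame of gauge_rail below 0.05 m) or (y of gauge_13 in the frame of gauge_rail above 0 m and y of gauge_25 in the frame of gauge_rail below 0 m) or (y of gauge_13 in the frame of gauge_rail above -0.05 m and y of gauge_25 in the frame of gauge_rail below -0.05 m) or (y of gauge_13 in the frame of gauge_rail above -0.1 m and y of gauge_25 in the frame of gauge_rail below -0.1 m)) and ((y of gauge_17 in the frame of gauge_rail above 0.1 m and y of gauge_21 in the frame of gauge_rail below 0.1 m) or (y of gauge_17 in the frame of gauge_rail above 0.05 m and y of gauge_21 in the frame of gauge_rail below 0.05 m) or (y of gauge_17 in the frame of gauge_rail above 0 m and y of gauge_21 in the frame of gauge_rail below 0 m) or (y of gauge_17 in the frame of gauge_rail above -0.05 m and y of gauge_21 in the frame of gauge_rail below -0.05 m) or (y of gauge_17 in the frame of gauge_rail above -0.1 m and y of gauge_21 in the frame of gauge_rail below -0.1 m)) and ((y of gauge_17 in the frame of gauge_rail above 0.1 m and y of gauge_25 in the frame of gauge_rail below 0.1 m) or (y of gauge_17 in the frame of gauge_rail above 0.05 m and y of gauge_25 in the frame of gauge_rail below 0.05 m) or (y of gauge_17 in the frame of gauge_rail above 0 m and y of gauge_25 in the frame of gauge_rail below 0 m) or (y of gauge_17 in the frame of gauge_rail above -0.05 m and y of gauge_25 in the frame of gauge_rail below -0.05 m) or (y of gauge_17 in the frame of gauge_rail above -0.1 m and y of gauge_25 in the frame of gauge_rail below -0.1 m)) and ((y of gauge_21 in the frame of gauge_rail above 0.1 m and y of gauge_25 in the frame of gauge_rail below 0.1 m) or (y of gauge_21 in the frame of gauge_rail above 0.05 m and y of gauge_25 in the frame of gauge_rail below 0.05 m) or (y of gauge_21 in the frame of gauge_rail above 0 m and y of gauge_25 in the frame of gauge_rail below 0 m) or (y of gauge_21 in the frame of gauge_rail above -0.05 m and y of gauge_25 in the frame of gauge_rail below -0.05 m) or (y of gauge_21 in the frame of gauge_rail above -0.1 m and y of gauge_25 in the frame of gauge_rail below -0.1 m))), for 0.2 s.
2. with the gauges still in their clips the T-handle is turned clockwise to its stop (all of step 1 and value of joint t_handle above 5.9 rad), for 0.2 s.
At the end, for the whole second after the job is handed in: Every gauge present lies in a clip of the rail (centre within 6 mm of the clip's centre, axis within 0.1 rad of the rail's x axis), of any two gauges the thinner is in the clip further left, all are at rest, and the T-handle stands at more than 5.9 rad (stop at 6.28) (all of step 2 and linear speed of each of gauge_13, gauge_17, gauge_21, gauge_25 below 0.02 m/s); the robot touches nothing.
Of gauge_13, gauge_17, gauge_21, gauge_25 only 3 to 4 are there at a start; the rules pass over those that are not, and their reading is None.
At some moment in a run one of gauge_13, gauge_17, gauge_21, gauge_25 may be knocked a few centimetres aside while the robot is not near it.
It also fails if it takes over 210 s, if anything falls off the work surface, if the arm or the gripper's body presses on something with over 40 N, if the wrist force passes 120 N, or if a joint passes its speed limit or range.

ROBOT

A 7-joint arm with a two-finger parallel gripper is mounted at the origin on a cart in front of the work surface, level with it; the furniture and walls round the work are solid. World frame = base frame: x ahead of the robot, y to its left, z up, the work surface at z = 0. Lengths are in m, angles in rad, forces in N, time in s.
With the tool pointing down it reaches from about 0.4 to 0.85 m from the base axis. Payload 10.4 kg.
Tool frame: the origin (TCP) lies between the finger pads; the fingertips stand tcp_to_tips ahead of it and the grasp point (between the pads) lies 8 mm behind it (tcp_to_tips is the distance from the TCP to the fingertips, in m); z points along the fingers, y is the line along which they close (so a half turn about z gives the same grasp; the last joint's range is limited). The gripper opens to 85 mm and grips with 20 to 120 N. Pads are 22 mm wide; open, the fingers measure 114 mm over their backs; the gripper's body (76 mm by 85 mm) begins 54 mm behind the grasp point. The pads swing forward as they close: fully open they stand 13 mm farther back than shut.
Start: joints at [-1.128, 0.332, -0.065, 1.46, 0.022, 1.35, -0.088], TCP at [0.281, 0.558, 0.242] pointing down, gripper open.
Joint ranges: [-2.6, 2.6], [-0.5, 2.12], [-1.47, 1.34], [0.16, 2.42], [-1.27, 4.41], [0.06, 2.06], [-2.6, 2.6]. Speed limits (rad/s): [2.22, 2.22, 2.79, 2.79, 3.14, 3.14, 3.14].

INTERFACE

Orientations are given as a unit quaternion [x, y, z, w].
In Python, from workcell import * gives the robot as it stands.
- The arm moves only by the tool apply_moves, never from a script. Its argument "rows" is a list of rows, each an object of numbers: "x", "y", "z": the shift along the tool's x, y, z in mm; "ax", "ay", "az": the turn, a rotation vector about the tool's x, y, z in degrees; "gripper": the closure, from 0 (fully open) to 1 (shut). A call has 1 to 5 rows; each row shifts and turns the commanded pose from where the row before left it, along the tool's axes as they then stand; what a row does not reach is not made up. A row lasts 1/12 s, in which the tool goes at most 41.7 mm and 7.16 degrees, less where a joint would pass 70% of its speed; a pose out of reach is approached as far as the arm can. A call with a gripper value outside its range is refused whole. The fingers move at their own pace and stop on an object; "newtons" is the grip in N (left out, the last holds). Time passes only in rows, so rows that do not move let the fingers close. It gives the time, the measured TCP pose, the force, the opening and the grip force at its end, in the units of the state.
- get_obs(): the state, without advancing time (a new reading comes with each control period).
- camera(name): name is "scene" or "top" or "wrist"; returns a dict with "color" (400x640x3 uint8, red, green, blue), "fov_y" (degrees; the focal length in pixels is half the picture's height over the tangent of half this angle, whatever the lens; pixels are square), "cx", "cy" (the principal point, pixels), "rvec" (rotation vector, rad) and "tvec" (3), from world to camera coordinates, as OpenCV has them. Camera axes: x right, y down, z forward; pixel columns grow to the right and rows downward; lengths in m; the calibration is good to about 2 mm. A picture is of the moment at which its call begins. There is no depth.
- hand_in(): hands the job in; it is judged then, once.
The state is a dict: "clock": time; "joint_pos": joint angles; "joint_velocities": joint speeds; "tau": joint torques, N m; "position": TCP position; "ee_rot": TCP orientation; "ft_force": force on the tool from outside, world axes, zero at the start; "torque": the same for the moment, N m; "grip_width": opening from 0.0 (shut) to 1.0 (fully open); "grasp_force": force on a finger pad.
Only numpy, scipy, OpenCV 4.12 (cv2) and the standard library are available. Lean on these libraries where they do the work, as an engineer would, in place of code of your own. Each camera call takes 0.05 s, during which the arm holds its last target. There are 200 camera calls.

## Working session

There is one attempt and no reset: what is moved stays moved. The work goes in short steps, Python scripts to look and compute and a tool call to move; the robot and the scene stay as the last step left them, time stands still between calls to the robot, and variables do not carry over. Pictures are saved under pics/ and viewed, at most 14 in all, crops included, and the job is handed in when it is done.

Besides the shell and the picture viewer there is one more tool, called after "Call:" by a JSON object that holds its "name" and its "arguments". apply_moves: Moves the arm, as the interface text tells. Its arguments: {"type":"object","properties":{"rows":{"type":"array","items":{"type":"object","properties":{"x":{"type":"number"},"y":{"type":"number"},"z":{"type":"number"},"ax":{"type":"number"},"ay":{"type":"number"},"az":{"type":"number"},"gripper":{"type":"number"}}}},"newtons":{"type":"number"}},"required":["rows"]}

```bash
ls; mkdir -p pics; python3 - <<'E'
from workcell import *
import cv2
o=get_obs();print(o)
for n in("scene","top","wrist"):
    c=camera(n);cv2.imwrite(f"pics/{n}0.png",c["color"][:,:,::-1]);print(n,c["fov_y"],c["cx"],c["cy"],c["rvec"],c["tvec"])
E
```

```text
pics
{'clock': 0.0, 'joint_pos': array([-1.12759636,  0.33288487, -0.06472469,  1.46095278,  0.02162087,
        1.34986808, -0.08848978]), 'joint_velocities': array([-0.00034853,  0.00095384,  0.00015743, -0.00042044,  0.00137223,
        0.00018681,  0.00077926]), 'tau': array([ 1.67853054e-04, -6.25441575e+01,  4.92228940e-02, -3.91618180e+01,
        1.61839428e-02,  9.79283155e-03, -2.63737832e-06]), 'position': array([0.28054822, 0.5580987 , 0.24150239]), 'ee_rot': array([ 2.30771233e-01,  9.73007778e-01, -6.97024533e-04, -1.25796621e-04]), 'ft_force': array([-0.35725011, -0.86142516,  0.74205133]), 'torque': array([-0.04651963, -0.03495215, -0.02018121]), 'grasp_force': 0.0, 'grip_width': 1.0013468194354829}
scene 52.48496376230389 321.15696584085583 187.30250086398453 [ 0.71851616 -2.37422047  1.3697982 ] [0.43501316 0.18521022 1.34868683]
top 51.04942917402548 321.23852532594464 199.7725918945427 [ 2.195757   -2.14421024  0.09652291] [0.013696   0.48321328 1.32338659]
wrist 63.64522367825634 320.02903004718837 202.41400983657934 [-2.47781533 -1.52837709 -0.19895099] [-0.62363907 -0.03380951  0.37999952]
```

View pics/top0.png

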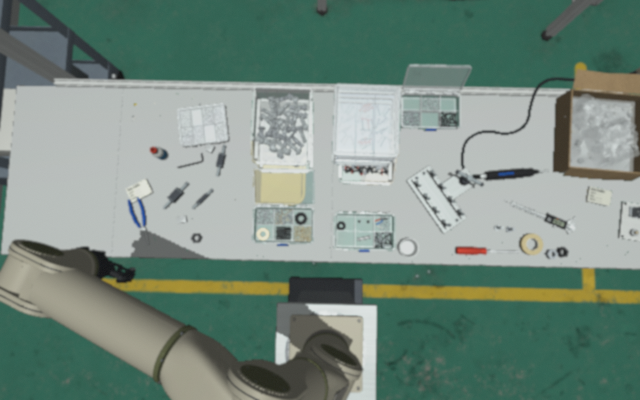

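View pics/scene0.png

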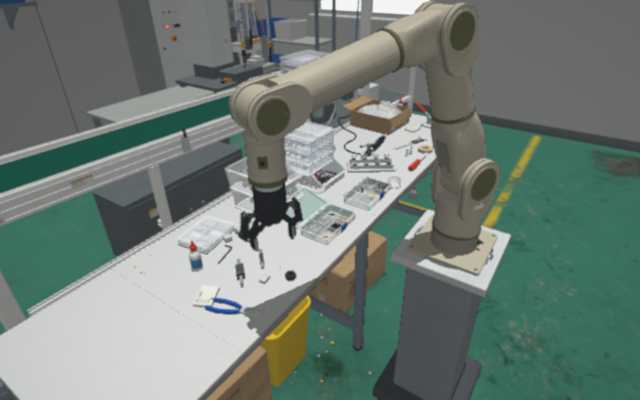

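View pics/wrist0.png

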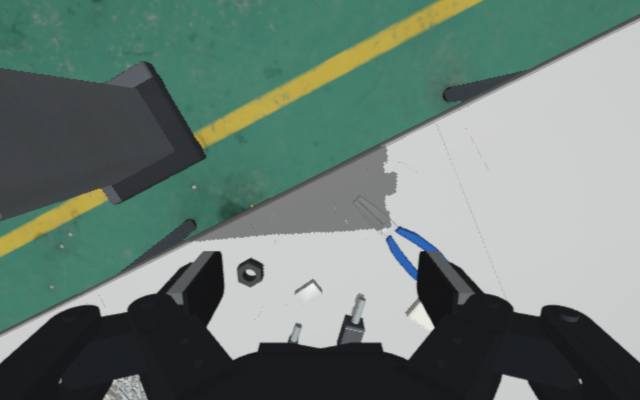

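Top view: three gauges at about (176,194), (203,198) and (221,159). The rail is at (437,198), rotated, with the screw near (465,180). I'll enlarge both areas.

```bash
cat > h.py <<'E'
import numpy as np,cv2
from scipy.spatial.transform import Rotation as R
from workcell import *
def K(c):
    f=200/np.tan(np.radians(c["fov_y"])/2);return np.array([[f,0,c["cx"]],[0,f,c["cy"]],[0,0,1]])
def ray(c,uv,z):
    Rm=R.from_rotvec(c["rvec"]).as_matrix();o=-Rm.T@np.array(c["tvec"])
    uv=np.atleast_2d(np.array(uv,float));d=np.c_[uv,np.ones(len(uv))]@np.linalg.inv(K(c)).T@Rm
    return o+d*((z-o[2])/d[:,2])[:,None]
def proj(c,P):
    return cv2.projectPoints(np.atleast_2d(np.array(P,float)),np.array(c["rvec"]),np.array(c["tvec"]),K(c),None)[0][:,0]
def save(n,im): cv2.imwrite(f"pics/{n}.png",np.ascontiguousarray(im[:,:,::-1]))
def delta(target,yaw=None):
    "tool-frame shift (mm) and az (deg) to the target; tool y axis direction angle yaw (mod pi)"
    o=get_obs();r=R.from_quat(o["ee_rot"]);d=r.inv().apply(np.array(target)-o["position"])*1000
    ty=r.apply([0,1,0]);cur=np.arctan2(ty[1],ty[0]);out=[d.round(1)]
    if yaw is not None:
        e=(yaw-cur+np.pi/2)%np.pi-np.pi/2;out.append(round(-np.degrees(e),1))
    print("pos",o["position"].round(4),"yaw_y",np.degrees(cur).round(1),"tilt",r.apply([0,0,1]).round(3),"shift,az",out,"q7",o["joint_pos"][6].round(2),"t",round(o["clock"],2))
E
python3 - <<'E'
from h import *
c=camera("top");im=c["color"]
a=cv2.resize(im[140:240,120:240],None,fx=5,fy=5,interpolation=2)[:,:400]
a=cv2.resize(im[140:220,150:240],(390,347),interpolation=2);b=cv2.resize(im[155:245,395:490],(390,370),interpolation=2)[:347]
save("crop1",np.hstack([a,b]))
hsv=cv2.cvtColor(im,cv2.COLOR_RGB2GRAY)
m=((hsv<110)*255).astype(np.uint8)
n,l,s,ce=cv2.connectedComponentsWithStats(m[140:225,150:240])
for i in range(1,n):
    if s[i,4]>25:
        ys,xs=np.where(l==i);p=ce[i]+[150,140];ang=cv2.minAreaRect(np.c_[xs,ys].astype(np.float32));
        print(s[i],p,ang[1:],ray(c,p,0.01).round(4))
print(c['tvec'], -R.from_rotvec(c["rvec"]).as_matrix().T@c["tvec"])
E
```

```text
[ 1  8  7  6 35] [154.02857143 150.17142857] ((5.0, 6.0), 90.0) [[0.6348 0.5789 0.01  ]]
[ 9 10  9  9 51] [163.50980392 154.66666667] ((6.95924186706543, 8.928838729858398), 23.198591232299805) [[0.6206 0.5468 0.01  ]]
[67 14  8 14 82] [220.68292683 160.06097561] ((6.275716304779053, 13.532013893127441), 11.309932708740234) [[0.607 0.358 0.01 ]]
[ 19  49  14  14 118] [175.52542373 195.03389831] ((7.778173923492432, 15.55634880065918), 45.0) [[0.4883 0.4997 0.01  ]]
[47 54 12 10 44] [202.5 198.5] ((2.8284268379211426, 12.727922439575195), 45.0) [[0.4791 0.4112 0.01  ]]
[0.013696   0.48321328 1.32338659] [0.35556796 0.01586674 1.36321472]
```

View pics/crop1.png

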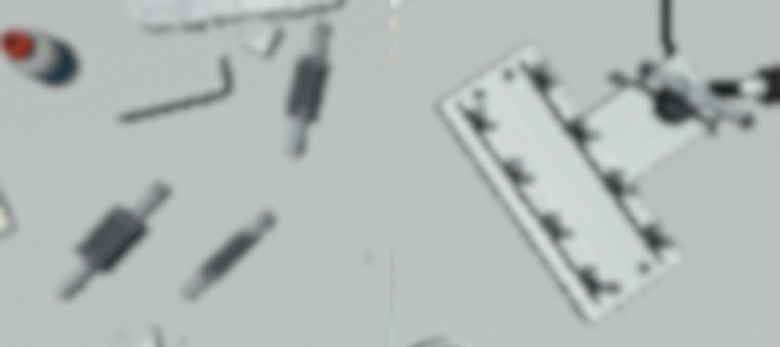

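Crop: the thick gauge is at about (176,195), the thin one at (203,198) and the middle one at (221,160). Rail plate corners in the right crop are (437,103), (525,43), (593,323) and (680,258), and the crossbar runs from (615,75) to (750,120).

```bash
python3 - <<'E'
from h import *
import workcell; print([n for n in dir(workcell) if not n.startswith('__')])
try: print(tcp_to_tips)
except Exception as e: print(e)
c=camera("top")
k=np.array([[437,103],[525,43],[593,323],[680,258]],float);k=(k-[390,0])/[390/95,370/90]+[395,155]
P=ray(c,k,0.012);print(P.round(4),P.mean(0),np.linalg.norm(P[0]-P[1]),np.linalg.norm(P[0]-P[2]))
u=P[0]+P[1]-P[2]-P[3];print("rail y dir deg",np.degrees(np.arctan2(u[1],u[0])))
h=(np.array([[615,75],[750,120]])-[390,0])/[390/95,370/90]+[395,155];print(ray(c,h,0.066))
o=get_obs();w=camera("wrist");Rm=R.from_rotvec(w["rvec"]).as_matrix();cp=-Rm.T@w["tvec"]
T=R.from_quat(o["ee_rot"]);print("cam in tool",T.inv().apply(cp-o["position"]),"axes in tool",T.inv().apply(Rm).round(3),"toolx world",T.as_matrix().round(3))
print("tcp px",proj(w,o["position"]))
E
```

```text
['MotionError', 'camera', 'get_obs', 'hand_in', 'tcp_to_tips']
0.011
[[ 0.5547 -0.2502  0.012 ]
 [ 0.6044 -0.3199  0.012 ]
 [ 0.3841 -0.373   0.012 ]
 [ 0.4365 -0.4413  0.012 ]] [ 0.49493494 -0.34610076  0.012     ] 0.08551986598742556 0.21015008934455431
rail y dir deg 35.810800992987076
[[ 0.57138601 -0.37486155  0.066     ]
 [ 0.53927556 -0.47699931  0.066     ]]
cam in tool [ 0.06575793 -0.00055073 -0.13312899] axes in tool [[ 0.     1.     0.   ]
 [-0.966  0.    -0.259]
 [-0.259 -0.     0.966]] toolx world [[-0.893  0.449 -0.   ]
 [ 0.449  0.893 -0.001]
 [-0.    -0.001 -1.   ]]
tcp px [[321.3719448  266.77564584]]
```

Call:
{"name": "apply_moves", "arguments": {"rows": [{"x": -36, "y": -8}, {"x": -36, "y": -8}, {"x": -36, "y": -8}, {"x": -36, "y": -8}, {"x": -34, "y": -8}]}}

```text
invalid input at $.rows[0]: expected keys x, y, z, ax, ay, az, gripper
```

Call:
{"name": "apply_moves", "arguments": {"rows": [{}, {}, {}]}}

```text
invalid input at $.rows[0]: expected keys x, y, z, ax, ay, az, gripper
```

```bash
python3 - <<'E'
from h import *
c=camera("wrist");save("w1",c["color"]);delta([.6,.36,.24])
print(proj(c,[[.488,.5,.01],[.479,.411,.01],[.607,.358,.01]]))
E
```

```text
pos [0.2807 0.5584 0.2422] yaw_y 63.3 tilt [-0. -0. -1.] shift,az [array([-374.4,  -33.8,    2.2])] q7 -0.09 t 0.35
[[351.76828647 334.02535938]
 [288.92501982 354.43849522]
 [298.25535863 434.65490102]]
```

View pics/w1.png

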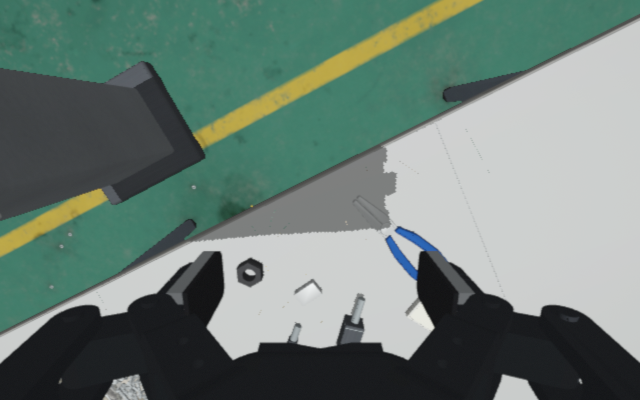

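The move was refused because every key is required, so the view hasn't changed. I'm resending it with all keys.

Call:
{"name": "apply_moves", "arguments": {"rows": [{"x": -40, "y": -8, "z": 0, "ax": 0, "ay": 0, "az": 0, "gripper": 0}, {"x": -40, "y": -8, "z": 0, "ax": 0, "ay": 0, "az": 0, "gripper": 0}, {"x": -40, "y": -8, "z": 0, "ax": 0, "ay": 0, "az": 0, "gripper": 0}, {"x": -40, "y": -8, "z": 0, "ax": 0, "ay": 0, "az": 0, "gripper": 0}, {"x": -30, "y": -8, "z": 0, "ax": 0, "ay": 0, "az": 0, "gripper": 0}]}}

```text
clock: 0.77
position: [0.4355, 0.4345, 0.2424]
ee_rot: [0.232, 0.973, -0.0, 0.001]
ft_force: [0.4, -0.4, -0.1]
grip_width: 1.002
grasp_force: 0.0
```

Call:
{"name": "apply_moves", "arguments": {"rows": [{"x": 0, "y": 0, "z": 0, "ax": 0, "ay": 0, "az": 0, "gripper": 0}, {"x": 0, "y": 0, "z": 0, "ax": 0, "ay": 0, "az": 0, "gripper": 0}, {"x": 0, "y": 0, "z": 0, "ax": 0, "ay": 0, "az": 0, "gripper": 0}]}}

```text
clock: 1.02
position: [0.4319, 0.4379, 0.2423]
ee_rot: [0.231, 0.973, 0.0, -0.0]
ft_force: [-0.0, -0.1, 0.7]
grip_width: 1.001
grasp_force: 0.0
```

```bash
python3 - <<'E'
from h import *
c=camera("wrist");save("w2",c["color"]);delta([.6,.36,.24])
print(proj(c,[[.488,.5,.01],[.479,.411,.01],[.607,.358,.01]]))
E
```

```text
pos [0.4313 0.4385 0.2423] yaw_y 63.4 tilt [-0.001  0.001 -1.   ] shift,az [array([-186. ,    5.3,    2.1])] q7 0.25 t 1.07
[[389.79831586 194.46340086]
 [318.15140721 220.47911748]
 [326.02911442 321.46739506]]
```

View pics/w2.png

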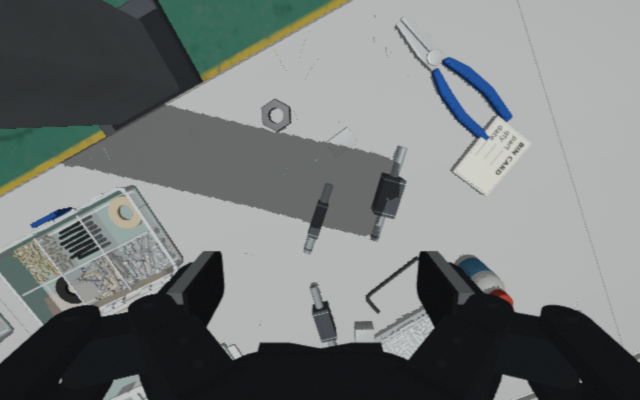

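Wrist view: the thick gauge runs from (401,147) to (375,239), the thin one from (327,183) to (307,253), and the middle one starts at (315,283) and is partly hidden by the gripper.

```bash
python3 - <<'E'
from h import *
c=camera("wrist")
g=cv2.cvtColor(c["color"],cv2.COLOR_RGB2GRAY)
for nm,h,e in(("25",.0125,[(401,147),(375,239)]),("21",.0105,[(401,147),(375,239)]),("13",.0065,[(327,183),(307,253)])):
    P=ray(c,e,h);d=P[1]-P[0];print(nm,P.mean(0).round(4),np.linalg.norm(d).round(4),np.degrees(np.arctan2(d[1],d[0])).round(1)%180)
m=(g<72).astype(np.uint8);n,l,s,ce=cv2.connectedComponentsWithStats(m)
for i in range(1,n):
    if 100<s[i,4]<2500:
        ys,xs=np.where(l==i);r=cv2.minAreaRect(np.c_[xs,ys].astype(np.float32));P=ray(c,r[0],.02);b=ray(c,cv2.boxPoints(r),.02)
        print(ce[i].round(1),r,P.round(4),np.linalg.norm(b[0]-b[1]).round(4),np.linalg.norm(b[1]-b[2]).round(4))
E
```

```text
25 [0.4856 0.4979 0.0125] 0.1121 141.0
21 [0.4863 0.4981 0.0105] 0.1127 141.0
13 [0.477  0.4104 0.0065] 0.0915 138.1
[476.3  89.9] ((476.08319091796875, 89.2467269897461), (87.0458755493164, 9.420848846435547), 42.75425338745117) [[0.4206 0.6251 0.02  ]] 0.0088 0.094
[451.6 107.3] ((452.97198486328125, 106.40401458740234), (80.44834899902344, 11.89016342163086), 55.304847717285156) [[0.426  0.5975 0.02  ]] 0.0115 0.0869
[385.2 192.8] ((386.5, 196.5), (24.6657657623291, 43.00697708129883), 18.434947967529297) [[0.4847 0.4954 0.02  ]] 0.0493 0.0281
[318.8 214.8] ((318.9999694824219, 214.5), (11.067972183227539, 28.144268035888672), 18.434947967529297) [[0.4695 0.4173 0.02  ]] 0.0337 0.0127
[ 51.5 216.5] ((51.17992401123047, 216.8373565673828), (5.647058963775635, 41.52941131591797), 61.927513122558594) [[0.3336 0.1392 0.02  ]] 0.0529 0.0062
[ 84. 252.] ((83.5, 252.50003051757812), (7.602630615234375, 29.06888198852539), 63.43495178222656) [[0.3863 0.1452 0.02  ]] 0.0379 0.009
[ 65.1 291.8] ((65.2654037475586, 293.126953125), (30.872438430786133, 12.892751693725586), 52.12501525878906) [[0.4201 0.0916 0.02  ]] 0.0182 0.0373
[325.1 313.9] ((323.148681640625, 319.6080627441406), (33.89339828491211, 16.8364200592041), 72.89727020263672) [[0.596  0.3597 0.02  ]] 0.0212 0.0485
```

Call:
{"name": "apply_moves", "arguments": {"rows": [{"x": -27, "y": -2, "z": 20, "ax": 0, "ay": 0, "az": 0, "gripper": 0}, {"x": -26, "y": -2, "z": 25, "ax": 0, "ay": 0, "az": 0, "gripper": 0}, {"x": 0, "y": 0, "z": 38, "ax": 0, "ay": 0, "az": 6, "gripper": 0}, {"x": 0, "y": 0, "z": 38, "ax": 0, "ay": 0, "az": 6, "gripper": 0}, {"x": 0, "y": 0, "z": 35, "ax": 0, "ay": 0, "az": 3, "gripper": 0}]}}

```text
clock: 1.53
position: [0.4771, 0.4106, 0.0845]
ee_rot: [0.358, 0.934, 0.0, -0.0]
ft_force: [-0.3, 0.0, -1.1]
grip_width: 1.002
grasp_force: 0.0
```

```bash
python3 - <<'E'
from h import *
c=camera("wrist");delta([.477,.4104,.013],np.radians(48.1));
im=c["color"];t=camera("top")["color"];save("w3",np.vstack([im[100:400,150:470],]))
g=cv2.cvtColor(im,cv2.COLOR_RGB2GRAY)
print(proj(c,[[.477,.4104,.0065]]))
E
```

```text
pos [0.4738 0.4083 0.077 ] yaw_y 48.0 tilt [-0.007 -0.007 -1.   ] shift,az [array([-1. ,  4.3, 63.9]), np.float64(-0.1)] q7 0.09 t 1.58
[[320.71434882 215.38477404]]
```

View pics/w3.png

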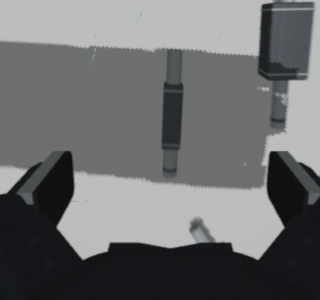

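The thin gauge is centred at about (322,212), against (321,215) predicted. Going down to grip it.

Call:
{"name": "apply_moves", "arguments": {"rows": [{"x": 0, "y": 0, "z": 0, "ax": 0, "ay": 0, "az": 0, "gripper": 0}, {"x": 0, "y": 0, "z": 30, "ax": 0, "ay": 0, "az": 0, "gripper": 0.3}, {"x": 0, "y": 0, "z": 20, "ax": 0, "ay": 0, "az": 0, "gripper": 0.4}, {"x": 0, "y": 0, "z": 10, "ax": 0, "ay": 0, "az": 0, "gripper": 0.5}, {"x": 0, "y": 0, "z": 0, "ax": 0, "ay": 0, "az": 0, "gripper": 0.5}], "newtons": 80}}

```text
clock: 2.05
position: [0.4777, 0.4105, 0.0266]
ee_rot: [0.355, 0.935, -0.0, -0.0]
ft_force: [-0.5, -0.1, -0.0]
grip_width: 0.501
grasp_force: 0.0
```

```bash
python3 - <<'E'
from h import *
delta([.477,.4104,.013],np.radians(48.1));print(get_obs()["grip_width"])
E
```

```text
pos [0.4777 0.4105 0.0266] yaw_y 48.4 tilt [-0.  0. -1.] shift,az [array([ 0.5, -0.6, 13.6]), np.float64(0.3)] q7 0.1 t 2.05
0.5013596584551242
```

Call:
{"name": "apply_moves", "arguments": {"rows": [{"x": 0, "y": 0, "z": 13, "ax": 0, "ay": 0, "az": 0, "gripper": 0.5}, {"x": 0, "y": 0, "z": 0, "ax": 0, "ay": 0, "az": 0, "gripper": 1}, {"x": 0, "y": 0, "z": 0, "ax": 0, "ay": 0, "az": 0, "gripper": 1}, {"x": 0, "y": 0, "z": 0, "ax": 0, "ay": 0, "az": 0, "gripper": 1}, {"x": 0, "y": 0, "z": 0, "ax": 0, "ay": 0, "az": 0, "gripper": 1}], "newtons": 80}}

```text
clock: 2.47
position: [0.4786, 0.4105, 0.0145]
ee_rot: [0.356, 0.935, 0.001, 0.0]
ft_force: [-1.0, -0.7, 4.9]
grip_width: 0.12
grasp_force: 79.1
```

Call:
{"name": "apply_moves", "arguments": {"rows": [{"x": 0, "y": 0, "z": -25, "ax": 0, "ay": 0, "az": 0, "gripper": 1}, {"x": 0, "y": 0, "z": -41, "ax": 0, "ay": 0, "az": 0, "gripper": 1}, {"x": 0, "y": 0, "z": -41, "ax": 0, "ay": 0, "az": 0, "gripper": 1}, {"x": 0, "y": 0, "z": -41, "ax": 0, "ay": 0, "az": 0, "gripper": 1}, {"x": 0, "y": 0, "z": -41, "ax": 0, "ay": 0, "az": 0, "gripper": 1}]}}

```text
clock: 2.88
position: [0.4779, 0.4097, 0.205]
ee_rot: [0.356, 0.935, 0.0, 0.0]
ft_force: [1.6, 0.5, -0.3]
grip_width: 0.123
grasp_force: 78.6
```

Call:
{"name": "apply_moves", "arguments": {"rows": [{"x": -10, "y": -15, "z": -30, "ax": 0, "ay": 0, "az": 0, "gripper": 1}, {"x": -22, "y": -32, "z": -10, "ax": 0, "ay": 0, "az": 0, "gripper": 1}, {"x": -22, "y": -32, "z": 0, "ax": 0, "ay": 0, "az": 0, "gripper": 1}, {"x": -22, "y": -32, "z": 0, "ax": 0, "ay": 0, "az": 0, "gripper": 1}, {"x": -22, "y": -32, "z": 0, "ax": 0, "ay": 0, "az": 0, "gripper": 1}]}}

```text
clock: 3.3
position: [0.4558, 0.2363, 0.243]
ee_rot: [0.356, 0.935, 0.001, 0.0]
ft_force: [0.7, -0.3, -0.9]
grip_width: 0.123
grasp_force: 78.6
```

Call:
{"name": "apply_moves", "arguments": {"rows": [{"x": -22, "y": -33, "z": 0, "ax": 0, "ay": 0, "az": 0, "gripper": 1}, {"x": -22, "y": -33, "z": 0, "ax": 0, "ay": 0, "az": 0, "gripper": 1}, {"x": -22, "y": -33, "z": 0, "ax": 0, "ay": 0, "az": 0, "gripper": 1}, {"x": -22, "y": -33, "z": 0, "ax": 0, "ay": 0, "az": 0, "gripper": 1}, {"x": -25, "y": -30, "z": 0, "ax": 0, "ay": 0, "az": 0, "gripper": 1}]}}

```text
clock: 3.72
position: [0.4318, 0.0401, 0.2428]
ee_rot: [0.356, 0.935, 0.001, 0.0]
ft_force: [1.4, -0.2, -0.2]
grip_width: 0.119
grasp_force: 78.6
```

Call:
{"name": "apply_moves", "arguments": {"rows": [{"x": -29, "y": -27, "z": 0, "ax": 0, "ay": 0, "az": 0, "gripper": 1}, {"x": -29, "y": -27, "z": 0, "ax": 0, "ay": 0, "az": 0, "gripper": 1}, {"x": -29, "y": -27, "z": 0, "ax": 0, "ay": 0, "az": 0, "gripper": 1}, {"x": -29, "y": -27, "z": 0, "ax": 0, "ay": 0, "az": 0, "gripper": 1}, {"x": -29, "y": -27, "z": 0, "ax": 0, "ay": 0, "az": 0, "gripper": 1}]}}

```text
clock: 4.13
position: [0.451, -0.1575, 0.2431]
ee_rot: [0.356, 0.935, 0.001, 0.001]
ft_force: [1.2, 0.2, -1.9]
grip_width: 0.121
grasp_force: 78.6
```

```bash
python3 - <<'E'
from h import *
delta([.476,-.322,.25],np.radians(35.8))
E
```

```text
pos [ 0.451  -0.1575  0.2431] yaw_y 48.3 tilt [ 0.002  0.001 -1.   ] shift,az [array([-128.1, -106.2,   -7. ]), np.float64(12.5)] q7 1.08 t 4.13
```

Call:
{"name": "apply_moves", "arguments": {"rows": [{"x": -30, "y": -25, "z": -2, "ax": 0, "ay": 0, "az": 0, "gripper": 1}, {"x": -30, "y": -25, "z": -2, "ax": 0, "ay": 0, "az": 0, "gripper": 1}, {"x": -30, "y": -25, "z": -2, "ax": 0, "ay": 0, "az": 0, "gripper": 1}, {"x": -25, "y": -20, "z": -1, "ax": 0, "ay": 0, "az": 0, "gripper": 1}, {"x": -10, "y": -8, "z": 0, "ax": 0, "ay": 0, "az": 6.5, "gripper": 1}]}}

```text
clock: 4.55
position: [0.4754, -0.3201, 0.25]
ee_rot: [0.408, 0.913, -0.001, 0.001]
ft_force: [0.4, 0.2, -0.5]
grip_width: 0.122
grasp_force: 78.6
```

Call:
{"name": "apply_moves", "arguments": {"rows": [{"x": 0, "y": 0, "z": 0, "ax": 0, "ay": 0, "az": 6, "gripper": 1}, {"x": 0, "y": 0, "z": 0, "ax": 0, "ay": 0, "az": 0, "gripper": 1}, {"x": 0, "y": 0, "z": 0, "ax": 0, "ay": 0, "az": 0, "gripper": 1}, {"x": 0, "y": 0, "z": 0, "ax": 0, "ay": 0, "az": 0, "gripper": 1}]}}

```text
clock: 4.88
position: [0.4763, -0.3147, 0.2495]
ee_rot: [0.453, 0.891, 0.0, 0.0]
ft_force: [-0.7, -0.2, 0.4]
grip_width: 0.116
grasp_force: 78.5
```

```bash
python3 - <<'E'
from h import *
c=camera("wrist");delta([.476,-.322,.25],np.radians(35.8));save("w4",c["color"])
E
```

```text
pos [ 0.4764 -0.3146  0.2495] yaw_y 36.0 tilt [ 0.001  0.001 -1.   ] shift,az [array([-5.7, -4.6, -0.5]), np.float64(0.2)] q7 1.29 t 4.93
```

View pics/w4.png

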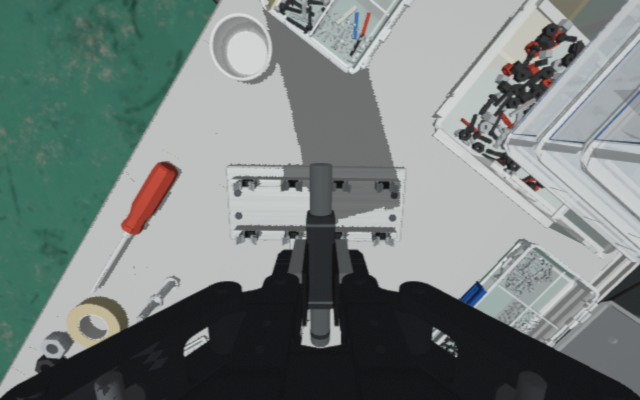

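```bash
python3 - <<'E'
from h import *
im=cv2.imread("pics/w4.png")[:,:,::-1]
save("w4c",cv2.resize(im[155:265,218:418],None,fx=4,fy=4,interpolation=2))
E
```

```text
(no output)
```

View pics/w4c.png

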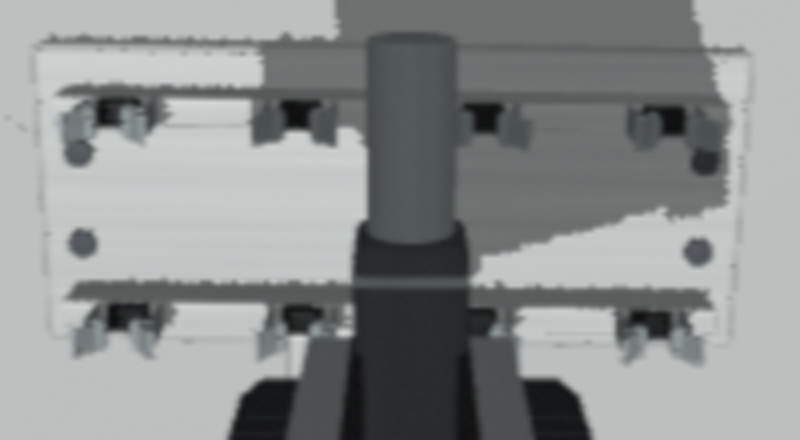

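```bash
python3 - <<'E'
from h import *
c=camera("wrist")
u=lambda k:np.array(k,float)/4+[218-.375,155-.375]
th=np.radians(36)
def show(n,k,z):
    P=ray(c,u(k),z);d=P[1]-P[0];print(n,P.mean(0).round(4),np.linalg.norm(P[0]-P[1]).round(4),np.degrees(np.arctan2(d[1],d[0])).round(2));return P
a=show("front edge",[(36,44),(749,50)],.012);b=show("rear edge",[(52,335),(728,345)],.012)
print("centre",(a.mean(0)+b.mean(0))/2, "w",np.linalg.norm(a.mean(0)-b.mean(0)))
s=show("scr f",[(78,152),(705,160)],.013);t=show("scr r",[(82,242),(698,251)],.013);print((s.mean(0)+t.mean(0))/2)
for z in(.03,.04,.05): show(f"black f{z}",[(118,112),(664,118)],z)
for z in(.045,.056): show(f"tips f{z}",[(106,125),(675,131)],z);show(f"tips r{z}",[(115,340),(663,345)],z)
E
```

```text
front edge [ 0.4664 -0.3104  0.012 ] 0.206 35.57
rear edge [ 0.5188 -0.3842  0.012 ] 0.2076 35.15
centre [ 0.49259672 -0.34728632  0.012     ] w 0.09046359806112214
scr f [ 0.485  -0.3366  0.013 ] 0.1848 35.31
scr r [ 0.501  -0.3595  0.013 ] 0.185 35.18
[ 0.49300127 -0.34806944  0.013     ]
black f0.03 [ 0.4758 -0.3238  0.03  ] 0.1522 35.41
black f0.04 [ 0.4747 -0.322   0.04  ] 0.1479 35.41
black f0.05 [ 0.4736 -0.3203  0.05  ] 0.1436 35.41
tips f0.045 [ 0.4761 -0.3241  0.045 ] 0.1523 35.44
tips r0.045 [ 0.5117 -0.3741  0.045 ] 0.1534 35.5
tips f0.056 [ 0.4749 -0.3221  0.056 ] 0.1473 35.44
tips r0.056 [ 0.5093 -0.3704  0.056 ] 0.1484 35.5
```

```bash
python3 - <<'E'
from h import *
c=camera("wrist");o=get_obs();T=R.from_quat(o["ee_rot"])
for uv,z in(((320.6,164),.242),((321,214),.247),((320,341),.242)):
    print(T.inv().apply(ray(c,uv,z)[0]-o["position"]).round(4))
th=np.radians(35.4);C=np.array([.493,-.3477,0]);y=np.array([np.cos(th),np.sin(th),0])
for i,s in enumerate((75,25,-25,-75)):print(i+1,C+s/1000*y)
delta(C+.075*y+[0,0,.09],th)
E
```

```text
[ 0.0453 -0.0004  0.0075]
[ 0.0239 -0.0002  0.0025]
[-0.0454 -0.0005  0.0075]
1 [ 0.55413458 -0.30425391  0.        ]
2 [ 0.51337819 -0.33321797  0.        ]
3 [ 0.47262181 -0.36218203  0.        ]
4 [ 0.43186542 -0.39114609  0.        ]
pos [ 0.4763 -0.3148  0.2495] yaw_y 36.0 tilt [ 0.001  0.001 -1.   ] shift,az [array([-37.2,  69.1, 159.6]), np.float64(0.6)] q7 1.29 t 5.03
```

Call:
{"name": "apply_moves", "arguments": {"rows": [{"x": -18, "y": 34, "z": 0, "ax": 0, "ay": 0, "az": 0.6, "gripper": 1}, {"x": -19, "y": 35, "z": 10, "ax": 0, "ay": 0, "az": 0, "gripper": 1}, {"x": 0, "y": 0, "z": 40, "ax": 0, "ay": 0, "az": 0, "gripper": 1}, {"x": 0, "y": 0, "z": 40, "ax": 0, "ay": 0, "az": 0, "gripper": 1}, {"x": 0, "y": 0, "z": 40, "ax": 0, "ay": 0, "az": 0, "gripper": 1}]}}

```text
clock: 5.45
position: [0.5545, -0.3048, 0.1178]
ee_rot: [0.459, 0.889, 0.0, 0.0]
ft_force: [0.8, -0.3, -0.9]
grip_width: 0.121
grasp_force: 78.6
```

Call:
{"name": "apply_moves", "arguments": {"rows": [{"x": 0, "y": 0, "z": 25, "ax": 0, "ay": 0, "az": 0, "gripper": 1}, {"x": 0, "y": 0, "z": 0, "ax": 0, "ay": 0, "az": 0, "gripper": 1}, {"x": 0, "y": 0, "z": 0, "ax": 0, "ay": 0, "az": 0, "gripper": 1}]}}

```text
clock: 5.7
position: [0.5535, -0.305, 0.0941]
ee_rot: [0.46, 0.888, -0.0, -0.001]
ft_force: [-0.1, -0.4, -0.3]
grip_width: 0.123
grasp_force: 78.6
```

```bash
python3 - <<'E'
from h import *
delta([.5541,-.3043,.047],np.radians(35.4))
c=camera("wrist");save("w5",c["color"][120:400,200:440])
E
```

```text
pos [ 0.5535 -0.305   0.0941] yaw_y 35.3 tilt [-0.002  0.001 -1.   ] shift,az [array([ 0.1,  1. , 47.1]), np.float64(-0.1)] q7 1.32 t 5.7
```

View pics/w5.png

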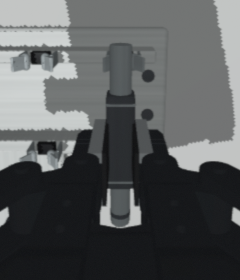

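The front shank, at crop column 120, sits over the front jaws at columns 108–140. Pressing down.

Call:
{"name": "apply_moves", "arguments": {"rows": [{"x": 0, "y": 1, "z": 20, "ax": 0, "ay": 0, "az": 0, "gripper": 1}, {"x": 0, "y": 0, "z": 15, "ax": 0, "ay": 0, "az": 0, "gripper": 1}, {"x": 0, "y": 0, "z": 5, "ax": 0, "ay": 0, "az": 0, "gripper": 1}, {"x": 0, "y": 0, "z": 4, "ax": 0, "ay": 0, "az": 0, "gripper": 1}, {"x": 0, "y": 0, "z": 3, "ax": 0, "ay": 0, "az": 0, "gripper": 1}]}}

```text
clock: 6.17
position: [0.5556, -0.3053, 0.0489]
ee_rot: [0.46, 0.888, 0.0, 0.001]
ft_force: [2.0, 2.5, -2.2]
grip_width: 0.12
grasp_force: 78.5
```

Call:
{"name": "apply_moves", "arguments": {"rows": [{"x": 0, "y": 0, "z": 0, "ax": 0, "ay": 0, "az": 0, "gripper": 1}, {"x": 0, "y": 0, "z": 0, "ax": 0, "ay": 0, "az": 0, "gripper": 1}]}}

```text
clock: 6.33
position: [0.555, -0.3051, 0.0481]
ee_rot: [0.46, 0.888, 0.0, 0.0]
ft_force: [-1.3, -0.4, -0.5]
grip_width: 0.119
grasp_force: 78.6
```

Call:
{"name": "apply_moves", "arguments": {"rows": [{"x": 0, "y": 0, "z": 2, "ax": 0, "ay": 0, "az": 0, "gripper": 1}, {"x": 0, "y": 0, "z": 0, "ax": 0, "ay": 0, "az": 0, "gripper": 1}, {"x": 0, "y": 0, "z": 0, "ax": 0, "ay": 0, "az": 0, "gripper": 1}]}}

```text
clock: 6.58
position: [0.5552, -0.3051, 0.0477]
ee_rot: [0.46, 0.888, 0.001, 0.001]
ft_force: [-5.8, 4.3, 17.3]
grip_width: 0.124
grasp_force: 81.0
```

Call:
{"name": "apply_moves", "arguments": {"rows": [{"x": 0, "y": 0, "z": 0, "ax": 0, "ay": 0, "az": 0, "gripper": 0.65}, {"x": 0, "y": 0, "z": 0, "ax": 0, "ay": 0, "az": 0, "gripper": 0.65}, {"x": 0, "y": 0, "z": -5, "ax": 0, "ay": 0, "az": 0, "gripper": 0.65}, {"x": 0, "y": 0, "z": -25, "ax": 0, "ay": 0, "az": 0, "gripper": 0.65}, {"x": 0, "y": 0, "z": -40, "ax": 0, "ay": 0, "az": 0, "gripper": 0.65}]}}

```text
clock: 7.0
position: [0.5526, -0.3036, 0.1129]
ee_rot: [0.46, 0.888, -0.0, -0.003]
ft_force: [1.1, 0.8, 0.5]
grip_width: 0.352
grasp_force: 0.0
```

Call:
{"name": "apply_moves", "arguments": {"rows": [{"x": 8, "y": -14, "z": -38, "ax": 0, "ay": 0, "az": 0, "gripper": 0.5}, {"x": 18, "y": -34, "z": 0, "ax": 0, "ay": 0, "az": 0, "gripper": 0.3}, {"x": 0, "y": 0, "z": -38, "ax": 0, "ay": 0, "az": 0, "gripper": 0.3}, {"x": 0, "y": 0, "z": -38, "ax": 0, "ay": 0, "az": 0, "gripper": 0}, {"x": 0, "y": 0, "z": 0, "ax": 0, "ay": 0, "az": 0, "gripper": 0}]}}

```text
clock: 7.42
position: [0.5013, -0.3133, 0.2362]
ee_rot: [0.461, 0.887, 0.001, 0.004]
ft_force: [1.1, -0.9, 1.0]
grip_width: 0.954
grasp_force: 0.0
```

```bash
python3 - <<'E'
from h import *
delta([.5541,-.3043,.047],np.radians(35.4))
c=camera("wrist");save("w6",c["color"])
t=camera("top");g=cv2.cvtColor(t["color"],cv2.COLOR_RGB2GRAY)
m=((g<110)*255).astype(np.uint8)
n,l,s,ce=cv2.connectedComponentsWithStats(m[130:240,130:240])
for i in range(1,n):
    if s[i,4]>25:
        ys,xs=np.where(l==i);p=ce[i]+[130,130];a=cv2.minAreaRect(np.c_[xs,ys].astype(np.float32))
        print(p.round(1),a[1:],ray(t,p,0.01).round(4))
E
```

```text
pos [ 0.5013 -0.3133  0.2362] yaw_y 35.1 tilt [ 0.008 -0.002 -1.   ] shift,az [array([-21.7,  47.4, 189.6]), np.float64(-0.3)] q7 1.28 t 7.42
[154.  150.2] ((5.0, 6.0), 90.0) [[0.6348 0.5789 0.01  ]]
[163.5 154.7] ((6.95924186706543, 8.928838729858398), 23.198591232299805) [[0.6203 0.5467 0.01  ]]
[220.7 160.2] ((6.275716304779053, 13.335897445678711), 11.309932708740234) [[0.6066 0.358  0.01  ]]
[175.6 195. ] ((7.77817440032959, 14.849242210388184), 45.0) [[0.4885 0.4994 0.01  ]]
[142.6 212.4] ((25.70398712158203, 3.7387616634368896), 77.73522186279297) [[0.4293 0.6033 0.01  ]]
[133.5 214.6] ((25.631664276123047, 3.7824506759643555), 69.14553833007812) [[0.4214 0.6324 0.01  ]]
[196.4 236.3] ((9.0, 5.0), 0.0) [[0.3562 0.4248 0.01  ]]
```

View pics/w6.png

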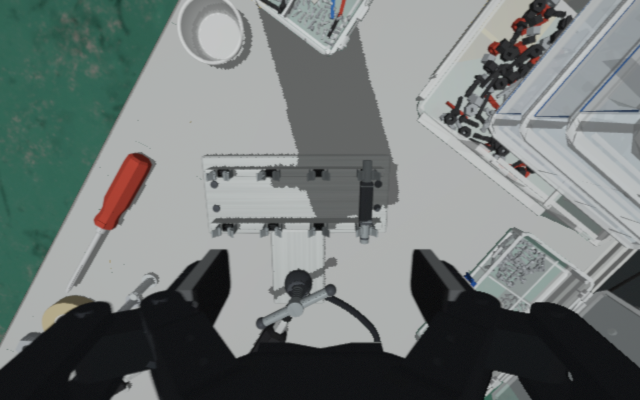

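The gauge lies in clip1, with ends at (368,160) and (364,242). The T-bar balls are at about (263,323) and (332,290). I'll check these numerically.

```bash
python3 - <<'E'
from h import *
c=camera("wrist")
P=ray(c,[(368,160),(364.5,242)],.04);d=P[1]-P[0];print(P.mean(0),np.linalg.norm(d),np.degrees(np.arctan2(d[1],d[0])),"exp",[.5541,-.3043],-54.6)
B=ray(c,[(263,323),(332,290)],.066);d=B[1]-B[0];print(B.mean(0),np.linalg.norm(d),np.degrees(np.arctan2(d[1],d[0])))
th=np.radians(35.4);print("hub exp",np.array([.493,-.3477])+.108*np.array([np.sin(th),-np.cos(th)]))
# hover over mid gauge
delta([.58,.36,.245],None)
E
```

```text
[ 0.55266823 -0.30227767  0.04      ] 0.08846489671216701 -55.00049812580843 exp [0.5541, -0.3043] -54.6
[ 0.5549503  -0.43103416  0.066     ] 0.08309351001304362 63.43895426393403
hub exp [ 0.55556237 -0.4357338 ]
pos [ 0.5006 -0.3113  0.2298] yaw_y 35.2 tilt [ 0.001  0.    -1.   ] shift,az [array([502.5, 452.1, -15.1])] q7 1.28 t 7.57
```

Call:
{"name": "apply_moves", "arguments": {"rows": [{"x": 25, "y": 11, "z": -25, "ax": 0, "ay": 0, "az": 0, "gripper": 0}, {"x": 38, "y": 16, "z": 0, "ax": 0, "ay": 0, "az": 0, "gripper": 0}, {"x": 38, "y": 16, "z": 0, "ax": 0, "ay": 0, "az": 0, "gripper": 0}, {"x": 38, "y": 16, "z": 0, "ax": 0, "ay": 0, "az": 0, "gripper": 0}, {"x": 38, "y": 16, "z": 0, "ax": 0, "ay": 0, "az": 0, "gripper": 0}]}}

```text
clock: 7.98
position: [0.4585, -0.1217, 0.2534]
ee_rot: [0.46, 0.888, -0.001, -0.0]
ft_force: [0.4, -0.2, 0.6]
grip_width: 1.001
grasp_force: 0.0
```

Call:
{"name": "apply_moves", "arguments": {"rows": [{"x": 38, "y": 16, "z": 0, "ax": 0, "ay": 0, "az": 0, "gripper": 0}, {"x": 38, "y": 16, "z": 0, "ax": 0, "ay": 0, "az": 0, "gripper": 0}, {"x": 38, "y": 16, "z": 0, "ax": 0, "ay": 0, "az": 0, "gripper": 0}, {"x": 29, "y": 26, "z": 0, "ax": 0, "ay": 0, "az": 0, "gripper": 0}, {"x": 29, "y": 26, "z": 0, "ax": 0, "ay": 0, "az": 0, "gripper": 0}]}}

```text
clock: 8.4
position: [0.4411, 0.0767, 0.2538]
ee_rot: [0.46, 0.888, 0.0, -0.0]
ft_force: [2.0, 0.1, 0.4]
grip_width: 1.0
grasp_force: 0.0
```

Call:
{"name": "apply_moves", "arguments": {"rows": [{"x": 29, "y": 26, "z": 0, "ax": 0, "ay": 0, "az": 0, "gripper": 0}, {"x": 29, "y": 26, "z": 0, "ax": 0, "ay": 0, "az": 0, "gripper": 0}, {"x": 29, "y": 26, "z": 0, "ax": 0, "ay": 0, "az": 0, "gripper": 0}, {"x": 29, "y": 26, "z": 0, "ax": 0, "ay": 0, "az": -7, "gripper": 0}, {"x": 20, "y": 22, "z": 0, "ax": 0, "ay": 0, "az": -7, "gripper": 0}]}}

```text
clock: 8.82
position: [0.4622, 0.2623, 0.2528]
ee_rot: [0.345, 0.939, -0.001, -0.001]
ft_force: [1.2, -0.1, -0.2]
grip_width: 0.999
grasp_force: 0.0
```

Call:
{"name": "apply_moves", "arguments": {"rows": [{"x": 0, "y": 0, "z": 0, "ax": 0, "ay": 0, "az": -7, "gripper": 0}, {"x": 0, "y": 0, "z": 0, "ax": 0, "ay": 0, "az": -7, "gripper": 0}, {"x": 0, "y": 0, "z": 0, "ax": 0, "ay": 0, "az": -7, "gripper": 0}, {"x": 0, "y": 0, "z": 0, "ax": 0, "ay": 0, "az": -7, "gripper": 0}]}}

```text
clock: 9.15
position: [0.4626, 0.259, 0.2529]
ee_rot: [0.108, 0.994, -0.001, -0.001]
ft_force: [0.4, 0.0, 0.5]
grip_width: 1.002
grasp_force: 0.0
```

```bash
python3 - <<'E'
from h import *
delta([.58,.36,.245],np.radians(79))
E
```

```text
pos [0.4626 0.259  0.2529] yaw_y 77.6 tilt [-0.002 -0.002 -1.   ] shift,az [array([-92.9, 123.8,   7.5]), np.float64(-1.4)] q7 0.78 t 9.15
```

Call:
{"name": "apply_moves", "arguments": {"rows": [{"x": -22, "y": 31, "z": 0, "ax": 0, "ay": 0, "az": 0, "gripper": 0}, {"x": -23, "y": 31, "z": 0, "ax": 0, "ay": 0, "az": 0, "gripper": 0}, {"x": -23, "y": 31, "z": 0, "ax": 0, "ay": 0, "az": 0, "gripper": 0}, {"x": -23, "y": 31, "z": 0, "ax": 0, "ay": 0, "az": -1.4, "gripper": 0}, {"x": 0, "y": 0, "z": 0, "ax": 0, "ay": 0, "az": 0, "gripper": 0}]}}

```text
clock: 9.57
position: [0.581, 0.3639, 0.2479]
ee_rot: [0.097, 0.995, -0.002, -0.002]
ft_force: [-1.0, 0.8, -1.6]
grip_width: 1.001
grasp_force: 0.0
```

Call:
{"name": "apply_moves", "arguments": {"rows": [{"x": 0, "y": 0, "z": 0, "ax": 0, "ay": 0, "az": 0, "gripper": 0}, {"x": 0, "y": 0, "z": 0, "ax": 0, "ay": 0, "az": 0, "gripper": 0}]}}

```text
clock: 9.73
position: [0.579, 0.3593, 0.2528]
ee_rot: [0.099, 0.995, -0.001, -0.001]
ft_force: [-0.0, 0.3, 0.9]
grip_width: 0.992
grasp_force: 0.0
```

```bash
python3 - <<'E'
from h import *
c=camera("wrist");save("w7",c["color"][60:360,160:560]);delta([.58,.36,.245],np.radians(79))
print(proj(c,[[.6066,.358,.01]]))
E
```

```text
pos [0.5789 0.359  0.2539] yaw_y 78.6 tilt [-0.001 -0.001 -1.   ] shift,az [array([-0.9,  1.2,  8.9]), np.float64(-0.4)] q7 0.82 t 9.78
[[324.44920762 196.7641101 ]]
```

View pics/w7.png

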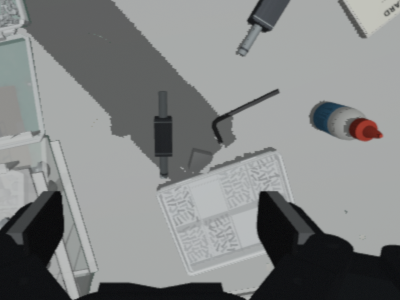

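The middle gauge runs from (322,151) to (324,238) in full-image pixels. The tray lies beyond its far end.

```bash
python3 - <<'E'
from h import *
c=camera("wrist")
for h in(.0085,.0105):
    P=ray(c,[(322,151.5),(324,237.5)],h);d=P[0]-P[1];print(P.mean(0),np.linalg.norm(d),np.degrees(np.arctan2(d[1],d[0]))%180)
g=c["color"][170:220,300:345].min(2);print(np.where(g[25]<70)[0]+300)
Q=ray(c,[(322.5,175),(323.5,218)],.018);print(Q.mean(0),np.linalg.norm(Q[0]-Q[1]))
a=np.degrees(np.arctan2(d[1],d[0]))%180
delta([*P.mean(0)[:2],.014],np.radians(a-90))
E
```

```text
[0.60622937 0.35642222 0.0085    ] 0.10699815862922714 170.00585373547025
[0.60574375 0.35650282 0.0105    ] 0.1064329371036434 170.00585373547028
[314 315 316 317 318 319 320 321 322 323 324 325 326 327 328 329 330 331]
[0.60493975 0.35657016 0.018     ] 0.052279681288051556
pos [0.5789 0.359  0.2547] yaw_y 78.6 tilt [ 0.  0. -1.] shift,az [array([-26.8,   2.9, 240.7]), np.float64(-1.4)] q7 0.82 t 9.83
```

Call:
{"name": "apply_moves", "arguments": {"rows": [{"x": -27, "y": 3, "z": 25, "ax": 0, "ay": 0, "az": -1.4, "gripper": 0.4}, {"x": 0, "y": 0, "z": 40, "ax": 0, "ay": 0, "az": 0, "gripper": 0.4}, {"x": 0, "y": 0, "z": 40, "ax": 0, "ay": 0, "az": 0, "gripper": 0.4}, {"x": 0, "y": 0, "z": 40, "ax": 0, "ay": 0, "az": 0, "gripper": 0.4}, {"x": 0, "y": 0, "z": 25, "ax": 0, "ay": 0, "az": 0, "gripper": 0.4}]}}

```text
clock: 10.25
position: [0.6044, 0.356, 0.0812]
ee_rot: [0.087, 0.996, -0.001, -0.001]
ft_force: [-0.5, 0.0, -0.7]
grip_width: 0.603
grasp_force: 0.0
```

Call:
{"name": "apply_moves", "arguments": {"rows": [{"x": 0, "y": 0, "z": 20, "ax": 0, "ay": 0, "az": 0, "gripper": 0.4}, {"x": 0, "y": 0, "z": 0, "ax": 0, "ay": 0, "az": 0, "gripper": 0.4}, {"x": 0, "y": 0, "z": 0, "ax": 0, "ay": 0, "az": 0, "gripper": 0.4}]}}

```text
clock: 10.5
position: [0.6058, 0.357, 0.065]
ee_rot: [0.087, 0.996, -0.0, -0.0]
ft_force: [0.5, 0.0, 1.0]
grip_width: 0.601
grasp_force: 0.0
```

```bash
python3 - <<'E'
from h import *
c=camera("wrist");delta([.6057,.3565,.014],np.radians(80))
g=c["color"].min(2);print([np.where(g[r,270:370]<60)[0][[0,-1]]+270 if (g[r,270:370]<60).any() else None for r in (190,200,210,220,230)])
print(proj(c,[[.6057,.3565,.021]]))
E
```

```text
pos [0.6068 0.3575 0.0665] yaw_y 80.0 tilt [ 0.002  0.001 -1.   ] shift,az [array([ 1. , -1.3, 52.5]), np.float64(-0.0)] q7 0.89 t 10.55
[array([304, 336]), None, array([303, 337]), array([303, 337]), array([303, 337])]
[[320.11257439 233.02075347]]
```

Call:
{"name": "apply_moves", "arguments": {"rows": [{"x": 0, "y": -1, "z": 30, "ax": 0, "ay": 0, "az": 0, "gripper": 0.4}, {"x": 0, "y": 0, "z": 15, "ax": 0, "ay": 0, "az": 0, "gripper": 0.4}, {"x": 0, "y": 0, "z": 5, "ax": 0, "ay": 0, "az": 0, "gripper": 0.4}, {"x": 0, "y": 0, "z": 0, "ax": 0, "ay": 0, "az": 0, "gripper": 0.4}]}}

```text
clock: 10.88
position: [0.6056, 0.3563, 0.014]
ee_rot: [0.087, 0.996, -0.0, -0.001]
ft_force: [-0.2, -1.2, 0.2]
grip_width: 0.598
grasp_force: 0.0
```

Call:
{"name": "apply_moves", "arguments": {"rows": [{"x": 0, "y": 0, "z": 0, "ax": 0, "ay": 0, "az": 0, "gripper": 1}, {"x": 0, "y": 0, "z": 0, "ax": 0, "ay": 0, "az": 0, "gripper": 1}, {"x": 0, "y": 0, "z": 0, "ax": 0, "ay": 0, "az": 0, "gripper": 1}, {"x": 0, "y": 0, "z": 0, "ax": 0, "ay": 0, "az": 0, "gripper": 1}]}}

```text
clock: 11.22
position: [0.6071, 0.3571, 0.0163]
ee_rot: [0.087, 0.996, 0.001, 0.001]
ft_force: [-1.4, -1.0, 7.1]
grip_width: 0.222
grasp_force: 79.8
```

Call:
{"name": "apply_moves", "arguments": {"rows": [{"x": 0, "y": 0, "z": -30, "ax": 0, "ay": 0, "az": 0, "gripper": 1}, {"x": 0, "y": 0, "z": -41, "ax": 0, "ay": 0, "az": 0, "gripper": 1}, {"x": 0, "y": 0, "z": -41, "ax": 0, "ay": 0, "az": 0, "gripper": 1}, {"x": 0, "y": 0, "z": -41, "ax": 0, "ay": 0, "az": 0, "gripper": 1}, {"x": 0, "y": 0, "z": -41, "ax": 0, "ay": 0, "az": 0, "gripper": 1}]}}

```text
clock: 11.63
position: [0.6059, 0.3562, 0.2111]
ee_rot: [0.087, 0.996, 0.0, 0.0]
ft_force: [0.4, 0.6, -0.8]
grip_width: 0.221
grasp_force: 78.8
```

Call:
{"name": "apply_moves", "arguments": {"rows": [{"x": 22, "y": -18, "z": -30, "ax": 0, "ay": 0, "az": 0, "gripper": 1}, {"x": 28, "y": -28, "z": -13, "ax": 0, "ay": 0, "az": 0, "gripper": 1}, {"x": 28, "y": -28, "z": 0, "ax": 0, "ay": 0, "az": 0, "gripper": 1}, {"x": 28, "y": -28, "z": 0, "ax": 0, "ay": 0, "az": 0, "gripper": 1}, {"x": 24, "y": -28, "z": 0, "ax": 0, "ay": 0, "az": 0, "gripper": 1}]}}

```text
clock: 12.05
position: [0.4537, 0.2502, 0.2519]
ee_rot: [0.087, 0.996, 0.001, 0.0]
ft_force: [0.2, 0.3, 0.2]
grip_width: 0.22
grasp_force: 78.9
```

Call:
{"name": "apply_moves", "arguments": {"rows": [{"x": 0, "y": 0, "z": 0, "ax": 0, "ay": 0, "az": 7, "gripper": 1}, {"x": 0, "y": 0, "z": 0, "ax": 0, "ay": 0, "az": 7, "gripper": 1}, {"x": 0, "y": 0, "z": 0, "ax": 0, "ay": 0, "az": 7, "gripper": 1}, {"x": 0, "y": 0, "z": 0, "ax": 0, "ay": 0, "az": 7, "gripper": 1}, {"x": 0, "y": 0, "z": 0, "ax": 0, "ay": 0, "az": 7, "gripper": 1}]}}

```text
clock: 12.47
position: [0.4555, 0.2509, 0.252]
ee_rot: [0.385, 0.923, 0.001, 0.0]
ft_force: [0.2, 0.4, -1.6]
grip_width: 0.228
grasp_force: 78.8
```

Call:
{"name": "apply_moves", "arguments": {"rows": [{"x": 0, "y": 0, "z": 0, "ax": 0, "ay": 0, "az": 7, "gripper": 1}, {"x": 0, "y": 0, "z": 0, "ax": 0, "ay": 0, "az": 2.6, "gripper": 1}, {"x": 0, "y": 0, "z": 0, "ax": 0, "ay": 0, "az": 0, "gripper": 1}]}}

```text
clock: 12.72
position: [0.4556, 0.2509, 0.2519]
ee_rot: [0.46, 0.888, 0.0, 0.0]
ft_force: [0.0, -0.0, -1.4]
grip_width: 0.224
grasp_force: 78.8
```

```bash
python3 - <<'E'
from h import *
delta([.43,0,.255],np.radians(35.4));delta([.476,-.322,.255])
E
```

```text
pos [0.4556 0.2509 0.2519] yaw_y 35.3 tilt [ 0.001  0.001 -1.   ] shift,az [array([-190. , -165.8,   -3.3]), np.float64(-0.1)] q7 0.05 t 12.72
pos [0.4556 0.2509 0.2519] yaw_y 35.3 tilt [ 0.001  0.001 -1.   ] shift,az [array([-479.5, -314.1,   -3.5])] q7 0.05 t 12.72
```

Call:
{"name": "apply_moves", "arguments": {"rows": [{"x": -27, "y": -24, "z": 0, "ax": 0, "ay": 0, "az": 0, "gripper": 1}, {"x": -27, "y": -24, "z": 0, "ax": 0, "ay": 0, "az": 0, "gripper": 1}, {"x": -27, "y": -24, "z": 0, "ax": 0, "ay": 0, "az": 0, "gripper": 1}, {"x": -27, "y": -24, "z": 0, "ax": 0, "ay": 0, "az": 0, "gripper": 1}, {"x": -27, "y": -24, "z": 0, "ax": 0, "ay": 0, "az": 0, "gripper": 1}]}}

```text
clock: 13.13
position: [0.4355, 0.0697, 0.2516]
ee_rot: [0.457, 0.889, 0.0, 0.0]
ft_force: [1.0, 0.1, -0.0]
grip_width: 0.225
grasp_force: 78.9
```

Call:
{"name": "apply_moves", "arguments": {"rows": [{"x": -27, "y": -24, "z": 0, "ax": 0, "ay": 0, "az": 0, "gripper": 1}, {"x": -27, "y": -22, "z": 0, "ax": 0, "ay": 0, "az": 0, "gripper": 1}, {"x": -32, "y": -17, "z": 0, "ax": 0, "ay": 0, "az": 0, "gripper": 1}, {"x": -32, "y": -17, "z": 0, "ax": 0, "ay": 0, "az": 0, "gripper": 1}, {"x": -32, "y": -17, "z": 0, "ax": 0, "ay": 0, "az": 0, "gripper": 1}]}}

```text
clock: 13.55
position: [0.4436, -0.1089, 0.2519]
ee_rot: [0.458, 0.889, 0.001, 0.0]
ft_force: [1.6, 0.7, -1.7]
grip_width: 0.22
grasp_force: 78.9
```

Call:
{"name": "apply_moves", "arguments": {"rows": [{"x": -32, "y": -17, "z": 0, "ax": 0, "ay": 0, "az": 0, "gripper": 1}, {"x": -32, "y": -17, "z": 0, "ax": 0, "ay": 0, "az": 0, "gripper": 1}, {"x": -32, "y": -17, "z": 0, "ax": 0, "ay": 0, "az": 0, "gripper": 1}, {"x": -32, "y": -17, "z": 0, "ax": 0, "ay": 0, "az": 0, "gripper": 1}, {"x": -32, "y": -17, "z": 0, "ax": 0, "ay": 0, "az": 0, "gripper": 1}]}}

```text
clock: 13.97
position: [0.4674, -0.2884, 0.252]
ee_rot: [0.457, 0.889, 0.0, 0.001]
ft_force: [0.5, 0.5, -1.3]
grip_width: 0.226
grasp_force: 78.9
```

Call:
{"name": "apply_moves", "arguments": {"rows": [{"x": -20, "y": -10, "z": 0, "ax": 0, "ay": 0, "az": 0, "gripper": 1}, {"x": 0, "y": 0, "z": 0, "ax": 0, "ay": 0, "az": 0, "gripper": 1}, {"x": 0, "y": 0, "z": 0, "ax": 0, "ay": 0, "az": 0, "gripper": 1}, {"x": 0, "y": 0, "z": 0, "ax": 0, "ay": 0, "az": 0, "gripper": 1}]}}

```text
clock: 14.3
position: [0.4708, -0.3082, 0.2513]
ee_rot: [0.458, 0.889, 0.0, -0.0]
ft_force: [1.0, 0.5, -2.1]
grip_width: 0.222
grasp_force: 78.9
```

```bash
python3 - <<'E'
from h import *
c=camera("wrist");o=get_obs();T=R.from_quat(o["ee_rot"])
g=c["color"].astype(int);
# held gauge end points along its centre column
u=int(proj(c,[o["position"]])[0][0]);col=g[:,u-2:u+3].mean((1,2));print(u,[(r,int(col[r])) for r in range(130,240,4)])
delta([.5138,-.3337,.095],np.radians(35.4))
save("w8",c["color"][130:360,200:440])
E
```

```text
322 [(130, 115), (134, 115), (138, 115), (142, 87), (146, 93), (150, 93), (154, 93), (158, 94), (162, 93), (166, 93), (170, 93), (174, 93), (178, 93), (182, 93), (186, 93), (190, 93), (194, 93), (198, 92), (202, 92), (206, 92), (210, 92), (214, 67), (218, 42), (222, 45), (226, 71), (230, 46), (234, 46), (238, 46)]
pos [ 0.471  -0.3077  0.2513] yaw_y 35.5 tilt [ 0.     0.001 -1.   ] shift,az [array([-46.2,  19.6, 156.3]), np.float64(0.1)] q7 1.29 t 14.35
```

View pics/w8.png

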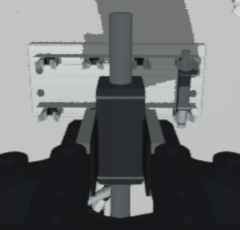

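The held gauge is centred between the pads, with its front end at row 141 and clip1 still occupied on the right. I have one picture left, so I'll measure numerically from here.

```bash
python3 - <<'E'
from h import *
c=camera("wrist");o=get_obs();T=R.from_quat(o["ee_rot"])
for uv,z in(((321,141),.245),((321,345),.245)): print(T.inv().apply(ray(c,uv,z)[0]-o["position"]).round(4))
delta([.5138,-.3337,.095],np.radians(35.4))
E
```

```text
[ 0.0551 -0.0005  0.0064]
[-0.047  -0.0004  0.0064]
pos [ 0.4711 -0.3075  0.2514] yaw_y 35.6 tilt [ 0.001  0.001 -1.   ] shift,az [array([-46.2,  19.3, 156.4]), np.float64(0.2)] q7 1.29 t 14.4
```

Call:
{"name": "apply_moves", "arguments": {"rows": [{"x": -24, "y": 10, "z": 0, "ax": 0, "ay": 0, "az": 0, "gripper": 1}, {"x": -23, "y": 10, "z": 26, "ax": 0, "ay": 0, "az": 0, "gripper": 1}, {"x": 0, "y": 0, "z": 40, "ax": 0, "ay": 0, "az": 0, "gripper": 1}, {"x": 0, "y": 0, "z": 40, "ax": 0, "ay": 0, "az": 0, "gripper": 1}, {"x": 0, "y": 0, "z": 40, "ax": 0, "ay": 0, "az": 0, "gripper": 1}]}}

```text
clock: 14.82
position: [0.515, -0.3342, 0.1039]
ee_rot: [0.458, 0.889, 0.0, 0.0]
ft_force: [0.7, -0.2, -0.8]
grip_width: 0.223
grasp_force: 78.9
```

Call:
{"name": "apply_moves", "arguments": {"rows": [{"x": 0, "y": 0, "z": 10, "ax": 0, "ay": 0, "az": 0, "gripper": 1}, {"x": 0, "y": 0, "z": 0, "ax": 0, "ay": 0, "az": 0, "gripper": 1}, {"x": 0, "y": 0, "z": 0, "ax": 0, "ay": 0, "az": 0, "gripper": 1}, {"x": 0, "y": 0, "z": 0, "ax": 0, "ay": 0, "az": 0, "gripper": 1}]}}

```text
clock: 15.15
position: [0.5157, -0.3361, 0.0982]
ee_rot: [0.458, 0.889, 0.0, 0.002]
ft_force: [0.1, -0.9, -0.9]
grip_width: 0.22
grasp_force: 78.9
```

```bash
python3 - <<'E'
from h import *
delta([.5145,-.3345,.046],np.radians(35.4))
c=camera("wrist");im=c["color"].astype(int).mean(2)
for z in(.056,):
  th=np.radians(35.4);X=np.array([np.sin(th),-np.cos(th),0]);Y=np.array([np.cos(th),np.sin(th),0]);C=np.array([.493,-.3477,z])
  print(proj(c,[C+.025*Y-.03*X,C-.025*Y-.03*X]).round(1))
print(im[150,250:390:2].astype(int))
E
```

```text
pos [ 0.5157 -0.3361  0.0982] yaw_y 35.4 tilt [ 0.004 -0.001 -1.   ] shift,az [array([ 2.2, -0.2, 52.2]), np.float64(0.0)] q7 1.44 t 15.15
[[320.8 175.4]
 [229.9 175.4]]
[206 206 206 206 206 206 206 206 205 206 205 205 206 199 127 118 119 118
 118 118 118 118 118 118 118 117 117 117 117 103  82  87  91  92  95  98
  97  93  92  91  86  99 117 116 117 116 116 116 117 116 116 116 116 116
 116 116 116 116 116 116 116 117 116 116 116 116 117 117 117 117]
```

Call:
{"name": "apply_moves", "arguments": {"rows": [{"x": 0, "y": 0, "z": 22, "ax": 0, "ay": 0, "az": 0, "gripper": 1}, {"x": 0, "y": 0, "z": 14, "ax": 0, "ay": 0, "az": 0, "gripper": 1}, {"x": 0, "y": 0, "z": 7, "ax": 0, "ay": 0, "az": 0, "gripper": 1}, {"x": 0, "y": 0, "z": 5, "ax": 0, "ay": 0, "az": 0, "gripper": 1}, {"x": 0, "y": 0, "z": 3, "ax": 0, "ay": 0, "az": 0, "gripper": 1}]}}

```text
clock: 15.62
position: [0.5148, -0.3351, 0.0451]
ee_rot: [0.458, 0.889, 0.001, 0.0]
ft_force: [-10.2, 12.2, 39.0]
grip_width: 0.227
grasp_force: 84.0
```

Call:
{"name": "apply_moves", "arguments": {"rows": [{"x": 0, "y": 0, "z": 1, "ax": 0, "ay": 0, "az": 0, "gripper": 1}, {"x": 0, "y": 0, "z": 0, "ax": 0, "ay": 0, "az": 0, "gripper": 1}, {"x": 0, "y": 0, "z": 0, "ax": 0, "ay": 0, "az": 0, "gripper": 1}]}}

```text
clock: 15.87
position: [0.5148, -0.3351, 0.0454]
ee_rot: [0.458, 0.889, 0.001, 0.0]
ft_force: [-6.0, 8.3, 18.7]
grip_width: 0.226
grasp_force: 81.7
```

Call:
{"name": "apply_moves", "arguments": {"rows": [{"x": 0, "y": 0, "z": 0, "ax": 0, "ay": 0, "az": 0, "gripper": 0.56}, {"x": 0, "y": 0, "z": 0, "ax": 0, "ay": 0, "az": 0, "gripper": 0.56}, {"x": 0, "y": 0, "z": -5, "ax": 0, "ay": 0, "az": 0, "gripper": 0.56}, {"x": 0, "y": 0, "z": -25, "ax": 0, "ay": 0, "az": 0, "gripper": 0.56}, {"x": 0, "y": 0, "z": -40, "ax": 0, "ay": 0, "az": 0, "gripper": 0.56}]}}

```text
clock: 16.28
position: [0.5123, -0.3343, 0.1111]
ee_rot: [0.459, 0.889, -0.0, -0.003]
ft_force: [0.4, 0.2, 0.5]
grip_width: 0.44
grasp_force: 0.0
```

Call:
{"name": "apply_moves", "arguments": {"rows": [{"x": 0, "y": 0, "z": -40, "ax": 0, "ay": 0, "az": 0, "gripper": 0.5}, {"x": 0, "y": 0, "z": -40, "ax": 0, "ay": 0, "az": 0, "gripper": 0}, {"x": 0, "y": 0, "z": -40, "ax": 0, "ay": 0, "az": 0, "gripper": 0}, {"x": 10, "y": 0, "z": -18, "ax": 0, "ay": 0, "az": 0, "gripper": 0}, {"x": 20, "y": 0, "z": 0, "ax": 0, "ay": 0, "az": 0, "gripper": 0}]}}

```text
clock: 16.7
position: [0.498, -0.3139, 0.2564]
ee_rot: [0.46, 0.888, -0.001, 0.004]
ft_force: [-0.2, -0.4, -0.2]
grip_width: 1.0
grasp_force: 0.0
```

Call:
{"name": "apply_moves", "arguments": {"rows": [{"x": 0, "y": 0, "z": 0, "ax": 0, "ay": 0, "az": 0, "gripper": 0}, {"x": 0, "y": 0, "z": 0, "ax": 0, "ay": 0, "az": 0, "gripper": 0}]}}

```text
clock: 16.87
position: [0.4969, -0.3106, 0.2519]
ee_rot: [0.458, 0.889, 0.001, 0.0]
ft_force: [0.8, -0.2, 0.1]
grip_width: 0.996
grasp_force: 0.0
```

```bash
cat > rail.py <<'E'
from h import *
def dark(c,img,z,box):
    pass
E
python3 - <<'E'
from h import *
c=camera("wrist");save("w9",c["color"]);delta([.43,0,.25]);delta([.476,.478,.25],np.radians(51))
th=np.radians(35.4);X=np.array([np.sin(th),-np.cos(th),0]);Y=np.array([np.cos(th),np.sin(th),0]);C=np.array([.4935,-.348,0])
g=c["color"].min(2);m=(g<72).astype(np.uint8);n,l,s,ce=cv2.connectedComponentsWithStats(m)
for i in range(1,n):
    if 250<s[i,4]<6000:
        ys,xs=np.where(l==i);r=cv2.minAreaRect(np.c_[xs,ys].astype(np.float32));b=ray(c,cv2.boxPoints(r),.045)-C
        print(np.round(r[0]),np.round(r[1]),"rail x,y mm",(b.mean(0)@X*1000).round(1),(b.mean(0)@Y*1000).round(1),np.linalg.norm(b[0]-b[1]).round(4),np.linalg.norm(b[1]-b[2]).round(4))
print("exp px of clip1,2 seated",proj(c,[C+.075*Y+[0,0,.04],C+.025*Y+[0,0,.04]]))
t=camera("top");g=cv2.cvtColor(t["color"],cv2.COLOR_RGB2GRAY);m=((g<110)*255).astype(np.uint8)
n,l,s,ce=cv2.connectedComponentsWithStats(m[130:240,130:240])
for i in range(1,n):
    if s[i,4]>60: print(s[i,4],(ce[i]+130).round(1),ray(t,ce[i]+130,.0125).round(4))
E
```

```text
pos [ 0.4969 -0.3109  0.2514] yaw_y 35.4 tilt [ 0.  0. -1.] shift,az [array([292.1, 125.7,   1.5])] q7 1.31 t 16.92
pos [ 0.4969 -0.3109  0.2514] yaw_y 35.4 tilt [ 0.  0. -1.] shift,az [array([654.9, 440.4,   1.7]), np.float64(-15.6)] q7 1.31 t 16.92
[504.  67.] [ 44. 130.] rail x,y mm -139.2 202.8 0.1127 0.043
[458. 118.] [33. 26.] rail x,y mm -92.0 164.4 0.0255 0.0332
[133. 192.] [25. 80.] rail x,y mm -13.3 -178.9 0.0942 0.0249
[369. 196.] [23. 63.] rail x,y mm -9.6 77.3 0.0707 0.0247
[320. 202.] [63. 20.] rail x,y mm -2.9 23.8 0.0213 0.0712
[626. 279.] [56. 53.] rail x,y mm 90.7 381.8 0.0615 0.073
[300. 284.] [30. 25.] rail x,y mm 96.4 1.1 0.0289 0.0391
[353. 313.] [76. 16.] rail x,y mm 136.3 64.1 0.0192 0.0997
exp px of clip1,2 seated [[366.12225839 203.75844612]
 [321.05907124 203.71631753]]
114 [175.6 195. ] [[0.4882 0.4985 0.0125]]
72 [142.6 212.4] [[0.4291 0.6023 0.0125]]
70 [133.5 214.6] [[0.4213 0.6313 0.0125]]
```

Call:
{"name": "apply_moves", "arguments": {"rows": [{"x": 37, "y": 16, "z": 0, "ax": 0, "ay": 0, "az": 0, "gripper": 0}, {"x": 37, "y": 16, "z": 0, "ax": 0, "ay": 0, "az": 0, "gripper": 0}, {"x": 37, "y": 16, "z": 0, "ax": 0, "ay": 0, "az": 0, "gripper": 0}, {"x": 37, "y": 16, "z": 0, "ax": 0, "ay": 0, "az": 0, "gripper": 0}, {"x": 37, "y": 16, "z": 0, "ax": 0, "ay": 0, "az": 0, "gripper": 0}]}}

```text
clock: 17.38
position: [0.4543, -0.1129, 0.251]
ee_rot: [0.459, 0.888, -0.0, 0.0]
ft_force: [1.4, 1.1, -0.1]
grip_width: 0.997
grasp_force: 0.0
```

Call:
{"name": "apply_moves", "arguments": {"rows": [{"x": 37, "y": 16, "z": 0, "ax": 0, "ay": 0, "az": 0, "gripper": 0}, {"x": 37, "y": 16, "z": 0, "ax": 0, "ay": 0, "az": 0, "gripper": 0}, {"x": 33, "y": 14, "z": 0, "ax": 0, "ay": 0, "az": 0, "gripper": 0}, {"x": 30, "y": 26, "z": 0, "ax": 0, "ay": 0, "az": 0, "gripper": 0}, {"x": 30, "y": 26, "z": 0, "ax": 0, "ay": 0, "az": 0, "gripper": 0}]}}

```text
clock: 17.8
position: [0.4378, 0.0803, 0.2514]
ee_rot: [0.459, 0.888, 0.0, -0.0]
ft_force: [1.8, -1.2, -0.1]
grip_width: 0.999
grasp_force: 0.0
```

Call:
{"name": "apply_moves", "arguments": {"rows": [{"x": 30, "y": 26, "z": 0, "ax": 0, "ay": 0, "az": 0, "gripper": 0}, {"x": 30, "y": 26, "z": 0, "ax": 0, "ay": 0, "az": 0, "gripper": 0}, {"x": 30, "y": 26, "z": 0, "ax": 0, "ay": 0, "az": 0, "gripper": 0}, {"x": 30, "y": 26, "z": 0, "ax": 0, "ay": 0, "az": 0, "gripper": 0}, {"x": 30, "y": 26, "z": 0, "ax": 0, "ay": 0, "az": 0, "gripper": 0}]}}

```text
clock: 18.22
position: [0.4574, 0.2782, 0.2506]
ee_rot: [0.459, 0.888, -0.0, -0.0]
ft_force: [1.1, -0.5, 0.2]
grip_width: 1.004
grasp_force: 0.0
```

Call:
{"name": "apply_moves", "arguments": {"rows": [{"x": 30, "y": 26, "z": 0, "ax": 0, "ay": 0, "az": 0, "gripper": 0}, {"x": 30, "y": 26, "z": 0, "ax": 0, "ay": 0, "az": 0, "gripper": 0}, {"x": 30, "y": 26, "z": 0, "ax": 0, "ay": 0, "az": 0, "gripper": 0}, {"x": 30, "y": 26, "z": 0, "ax": 0, "ay": 0, "az": 0, "gripper": 0}, {"x": 20, "y": 15, "z": 0, "ax": 0, "ay": 0, "az": -6, "gripper": 0}]}}

```text
clock: 18.63
position: [0.4723, 0.4634, 0.2493]
ee_rot: [0.411, 0.912, -0.001, -0.001]
ft_force: [0.2, -0.1, -0.1]
grip_width: 0.997
grasp_force: 0.0
```

Call:
{"name": "apply_moves", "arguments": {"rows": [{"x": 0, "y": 0, "z": 0, "ax": 0, "ay": 0, "az": -6, "gripper": 0}, {"x": 0, "y": 0, "z": 0, "ax": 0, "ay": 0, "az": -3.6, "gripper": 0}, {"x": 0, "y": 0, "z": 0, "ax": 0, "ay": 0, "az": 0, "gripper": 0}, {"x": 0, "y": 0, "z": 0, "ax": 0, "ay": 0, "az": 0, "gripper": 0}]}}

```text
clock: 18.97
position: [0.4735, 0.4591, 0.2505]
ee_rot: [0.335, 0.942, -0.001, -0.0]
ft_force: [0.0, -1.2, 0.0]
grip_width: 1.0
grasp_force: 0.0
```

```bash
python3 - <<'E'
from h import *
c=camera("wrist");save("w10",c["color"])
u,v=proj(c,[[.4856,.4979,.0125]])[0].round().astype(int);print(u,v)
g=cv2.cvtColor(c["color"],cv2.COLOR_RGB2GRAY);m=(g<72).astype(np.uint8);n,l,s,ce=cv2.connectedComponentsWithStats(m)
for i in range(1,n):
    if 400<s[i,4]<3500:
        ys,xs=np.where(l==i);r=cv2.minAreaRect(np.c_[xs,ys].astype(np.float32));b=ray(c,cv2.boxPoints(r),.02)
        print(np.round(r[0]),np.round(r[1]),round(r[2],1),b.mean(0).round(4),np.linalg.norm(b[0]-b[1]).round(4),np.linalg.norm(b[1]-b[2]).round(4))
for k in(-12,0,12): print([int(x) for x in g[v-80:v+80:4,u+k*0]][:40]) if k==0 else None
delta([.4856,.4979,.0165],np.radians(51))
E
```

```text
354 161
[417.  35.] [91. 12.] 28.9 [0.423  0.6279 0.02  ] 0.0111 0.0936
[388. 172.] [53. 24.] 90.0 [0.5195 0.5201 0.02  ] 0.0268 0.0611
[ 74. 272.] [33. 25.] 45.0 [0.3738 0.1446 0.02  ] 0.0363 0.039
[176, 176, 176, 177, 177, 177, 177, 177, 177, 177, 177, 176, 176, 177, 177, 148, 101, 102, 101, 101, 101, 101, 102, 101, 101, 101, 101, 101, 101, 101, 101, 101, 101, 101, 101, 101, 176, 176, 176, 176]
pos [0.4735 0.459  0.2507] yaw_y 50.8 tilt [-0.    -0.001 -1.   ] shift,az [array([ 15.2,  38. , 234.2]), np.float64(-0.2)] q7 0.12 t 19.02
```

The thick gauge has been knocked aside to about (0.52,0.52). I'll measure its new pose.

```bash
python3 - <<'E'
from h import *
c=camera("wrist");g=cv2.cvtColor(c["color"],cv2.COLOR_RGB2GRAY).astype(int)
for r in range(110,240,3): print(r,"".join("#" if x<60 else "+" if x<90 else "o" if x<120 else "-" if x<160 else "." for x in g[r,345:430]))
E
```

```text
110 ........................................................................-o-..........
113 ......................................................................-oo............
116 .....................................................................-o-.............
119 ...................................................................-oo-..............
122 ..................................................................-o-................
125 .......................................--ooo--..---..............-----...............
128 .......................................-ooo---..---.....................-----........
131 .......................................-ooo--...--............................--oo--.
134 .......................................-ooo--...--...................................
137 .......................................-ooo--..---...................................
140 -.--...................................-ooo--..---...................................
143 oooooooooooooooooooooooo--------......-oooo--..--....................................
146 oooooooooooooooo
[... 2159 characters left out ...]
oooooooooooooooooooooo+++#+ooo--.....-o#o-............................
221 ooooooooooooooooooooooooooooooooooooooooo-----....-+##++-............................
224 ..............-----------oo----...----.........-+##++o-..............................
227 .............................................-+##++-.................................
230 ..........................................-o##++o-...................................
233 ........................................-+##++-......................................
236 .....................................-o##++o-........................................
239 ..................................-o###++-...........................................
```

```bash
python3 - <<'E'
from h import *
c=camera("wrist")
P=ray(c,[(389.5,124),(387,223.5)],.0125);d=P[0]-P[1];a=np.degrees(np.arctan2(d[1],d[0]));print(P.mean(0),np.linalg.norm(d),a)
delta([*P.mean(0)[:2],.0165],np.radians(a-90))
E
```

```text
[0.52434145 0.51900661 0.0125    ] 0.11752362929650283 142.54861642016422
pos [0.4732 0.4592 0.2512] yaw_y 50.9 tilt [-0. -0. -1.] shift,az [array([ -1.9,  78.7, 234.7]), np.float64(-1.7)] q7 0.12 t 19.12
```

Call:
{"name": "apply_moves", "arguments": {"rows": [{"x": 0, "y": 26, "z": 20, "ax": 0, "ay": 0, "az": -1.7, "gripper": 0.3}, {"x": 0, "y": 26, "z": 25, "ax": 0, "ay": 0, "az": 0, "gripper": 0.3}, {"x": -2, "y": 27, "z": 30, "ax": 0, "ay": 0, "az": 0, "gripper": 0.3}, {"x": 0, "y": 0, "z": 40, "ax": 0, "ay": 0, "az": 0, "gripper": 0.3}, {"x": 0, "y": 0, "z": 40, "ax": 0, "ay": 0, "az": 0, "gripper": 0.3}]}}

```text
clock: 19.53
position: [0.5238, 0.5216, 0.0947]
ee_rot: [0.32, 0.947, 0.001, 0.0]
ft_force: [-0.1, 0.2, -0.3]
grip_width: 0.697
grasp_force: 0.0
```

Call:
{"name": "apply_moves", "arguments": {"rows": [{"x": 0, "y": 0, "z": 0, "ax": 0, "ay": 0, "az": 0, "gripper": 0.3}, {"x": 0, "y": 0, "z": 0, "ax": 0, "ay": 0, "az": 0, "gripper": 0.3}, {"x": 0, "y": 0, "z": 0, "ax": 0, "ay": 0, "az": 0, "gripper": 0.3}]}}

```text
clock: 19.78
position: [0.5239, 0.5215, 0.0995]
ee_rot: [0.32, 0.947, 0.001, 0.001]
ft_force: [1.2, -1.2, 0.4]
grip_width: 0.7
grasp_force: 0.0
```

```bash
python3 - <<'E'
from h import *
c=camera("wrist");g=cv2.cvtColor(c["color"],cv2.COLOR_RGB2GRAY).astype(int)
for r in range(90,350,6): print(r,"".join("#" if x<60 else "+" if x<90 else "o" if x<120 else "-" if x<160 else "." for x in g[r,250:400:2]))
print(proj(c,[[.5243,.519,.0125],[.5243,.519,.025]]));delta([.5243,.519,.0165],np.radians(52.5))
E
```

```text
90 ...............................................................-...........
96 .............................................................-.............
102 ............................................................-..............
108 ..........................................................-................
114 .........................................................-.................
120 .......................................................--..................
126 ......................................................-....................
132 ...............................---...-o..............-.....................
138 -..............................---...--....................................
144 ooooooooooooo---...............---...--...........................-........
150 ooooooooooooooooooooooooooooooo+++oo+++oooooo-.............................
156 ooooooooooooooooooooooooooooooo+++oo++ooooooooooooooooooooooooo-o.-........
162 ooooooooooooooooooooooooooooooo+++oo++ooooooooooooooooooooooooooooooooooooo
168 ooooooooooooooooooooooooooooooo+++oo++oooooooooooooooooooo
[... 1912 characters left out ...]
......................-##
318 ..........................-##++..........................................-#
324 ........................+#++-..............................................
330 .....................-##+o................................................+
336 ..................-##++..................................................##
342 .....-----------o###+.............................----------------......###
348 -...o#############################+++##############################o..-####
[[318.19585882 213.84600083]
 [318.14241311 219.27000771]]
pos [0.5243 0.5219 0.1004] yaw_y 52.7 tilt [ 0.003  0.004 -1.   ] shift,az [array([-1.7, -2.7, 83.9]), np.float64(0.2)] q7 0.16 t 19.83
```

Call:
{"name": "apply_moves", "arguments": {"rows": [{"x": -1.5, "y": -2.5, "z": 30, "ax": 0, "ay": 0, "az": 0, "gripper": 0.3}, {"x": 0, "y": 0, "z": 30, "ax": 0, "ay": 0, "az": 0, "gripper": 0.3}, {"x": 0, "y": 0, "z": 15, "ax": 0, "ay": 0, "az": 0, "gripper": 0.3}, {"x": 0, "y": 0, "z": 6, "ax": 0, "ay": 0, "az": 0, "gripper": 0.3}, {"x": 0, "y": 0, "z": 0, "ax": 0, "ay": 0, "az": 0, "gripper": 0.3}]}}

```text
clock: 20.25
position: [0.5227, 0.518, 0.0157]
ee_rot: [0.32, 0.948, 0.0, -0.0]
ft_force: [-0.4, -1.6, -0.1]
grip_width: 0.7
grasp_force: 0.0
```

Call:
{"name": "apply_moves", "arguments": {"rows": [{"x": 0, "y": 0, "z": 0, "ax": 0, "ay": 0, "az": 0, "gripper": 1}, {"x": 0, "y": 0, "z": 0, "ax": 0, "ay": 0, "az": 0, "gripper": 1}, {"x": 0, "y": 0, "z": 0, "ax": 0, "ay": 0, "az": 0, "gripper": 1}, {"x": 0, "y": 0, "z": 0, "ax": 0, "ay": 0, "az": 0, "gripper": 1}, {"x": 0, "y": 0, "z": 0, "ax": 0, "ay": 0, "az": 0, "gripper": 1}]}}

```text
clock: 20.67
position: [0.5236, 0.5189, 0.0178]
ee_rot: [0.32, 0.948, 0.002, 0.001]
ft_force: [-0.2, -0.0, 6.3]
grip_width: 0.27
grasp_force: 81.0
```

Call:
{"name": "apply_moves", "arguments": {"rows": [{"x": 0, "y": 0, "z": -30, "ax": 0, "ay": 0, "az": 0, "gripper": 1}, {"x": 0, "y": 0, "z": -41, "ax": 0, "ay": 0, "az": 0, "gripper": 1}, {"x": 0, "y": 0, "z": -41, "ax": 0, "ay": 0, "az": 0, "gripper": 1}, {"x": 0, "y": 0, "z": -41, "ax": 0, "ay": 0, "az": 0, "gripper": 1}, {"x": 0, "y": 0, "z": -41, "ax": 0, "ay": 0, "az": 6, "gripper": 1}]}}

```text
clock: 21.08
position: [0.5226, 0.5176, 0.2124]
ee_rot: [0.368, 0.93, 0.001, 0.0]
ft_force: [0.5, 0.6, -1.3]
grip_width: 0.268
grasp_force: 79.8
```

Call:
{"name": "apply_moves", "arguments": {"rows": [{"x": 0, "y": 0, "z": -40, "ax": 0, "ay": 0, "az": 6, "gripper": 1}, {"x": 0, "y": 0, "z": 0, "ax": 0, "ay": 0, "az": 5.2, "gripper": 1}, {"x": 0, "y": 0, "z": 0, "ax": 0, "ay": 0, "az": 0, "gripper": 1}]}}

```text
clock: 21.33
position: [0.5235, 0.5187, 0.2539]
ee_rot: [0.46, 0.888, 0.003, 0.001]
ft_force: [-0.7, 0.3, -1.5]
grip_width: 0.268
grasp_force: 79.9
```

```bash
python3 - <<'E'
from h import *
delta([.44,.1,.25],np.radians(35.4));delta([.4324,-.3914,.25])
E
```

```text
pos [0.5235 0.5187 0.2539] yaw_y 35.2 tilt [ 0.004  0.005 -1.   ] shift,az [array([-293.7, -309.9,    1.4]), np.float64(-0.2)] q7 -0.13 t 21.33
pos [0.5235 0.5187 0.2539] yaw_y 35.2 tilt [ 0.004  0.005 -1.   ] shift,az [array([-690.6, -599.7,   -1. ])] q7 -0.13 t 21.33
```

Call:
{"name": "apply_moves", "arguments": {"rows": [{"x": -27, "y": -28, "z": 0, "ax": 0, "ay": 0, "az": 0, "gripper": 1}, {"x": -27, "y": -28, "z": 0, "ax": 0, "ay": 0, "az": 0, "gripper": 1}, {"x": -27, "y": -28, "z": 0, "ax": 0, "ay": 0, "az": 0, "gripper": 1}, {"x": -27, "y": -28, "z": 0, "ax": 0, "ay": 0, "az": 0, "gripper": 1}, {"x": -27, "y": -28, "z": 0, "ax": 0, "ay": 0, "az": 0, "gripper": 1}]}}

```text
clock: 21.75
position: [0.4859, 0.3245, 0.2482]
ee_rot: [0.456, 0.89, -0.001, -0.0]
ft_force: [0.7, -0.5, -0.6]
grip_width: 0.275
grasp_force: 79.8
```

Call:
{"name": "apply_moves", "arguments": {"rows": [{"x": -27, "y": -28, "z": 0, "ax": 0, "ay": 0, "az": 0, "gripper": 1}, {"x": -27, "y": -28, "z": 0, "ax": 0, "ay": 0, "az": 0, "gripper": 1}, {"x": -27, "y": -28, "z": 0, "ax": 0, "ay": 0, "az": 0, "gripper": 1}, {"x": -27, "y": -28, "z": 0, "ax": 0, "ay": 0, "az": 0, "gripper": 1}, {"x": -27, "y": -28, "z": 0, "ax": 0, "ay": 0, "az": 0, "gripper": 1}]}}

```text
clock: 22.17
position: [0.4503, 0.1335, 0.2485]
ee_rot: [0.456, 0.89, -0.0, -0.0]
ft_force: [0.9, 0.4, -0.8]
grip_width: 0.272
grasp_force: 79.8
```

Call:
{"name": "apply_moves", "arguments": {"rows": [{"x": -27, "y": -28, "z": 0, "ax": 0, "ay": 0, "az": 0, "gripper": 1}, {"x": -32, "y": -24, "z": 0, "ax": 0, "ay": 0, "az": 0, "gripper": 1}, {"x": -32, "y": -24, "z": 0, "ax": 0, "ay": 0, "az": 0, "gripper": 1}, {"x": -32, "y": -24, "z": 0, "ax": 0, "ay": 0, "az": 0, "gripper": 1}, {"x": -32, "y": -24, "z": 0, "ax": 0, "ay": 0, "az": 0, "gripper": 1}]}}

```text
clock: 22.58
position: [0.4395, -0.0646, 0.2488]
ee_rot: [0.456, 0.89, 0.0, -0.0]
ft_force: [0.4, -0.9, -1.5]
grip_width: 0.268
grasp_force: 79.8
```

Call:
{"name": "apply_moves", "arguments": {"rows": [{"x": -32, "y": -24, "z": 0, "ax": 0, "ay": 0, "az": 0, "gripper": 1}, {"x": -32, "y": -24, "z": 0, "ax": 0, "ay": 0, "az": 0, "gripper": 1}, {"x": -32, "y": -24, "z": 0, "ax": 0, "ay": 0, "az": 0, "gripper": 1}, {"x": -32, "y": -24, "z": 0, "ax": 0, "ay": 0, "az": 0, "gripper": 1}, {"x": -32, "y": -24, "z": 0, "ax": 0, "ay": 0, "az": 0, "gripper": 1}]}}

```text
clock: 23.0
position: [0.4349, -0.2643, 0.2491]
ee_rot: [0.456, 0.89, 0.0, 0.0]
ft_force: [0.7, 0.3, -1.6]
grip_width: 0.27
grasp_force: 79.8
```

```bash
python3 - <<'E'
from h import *
delta([.4324,-.3914,.25],np.radians(35.4))
E
```

```text
pos [ 0.4349 -0.2643  0.2491] yaw_y 35.7 tilt [ 0.001  0.001 -1.   ] shift,az [array([-101.7,  -76.2,   -1. ]), np.float64(0.3)] q7 1.15 t 23.0
```

Call:
{"name": "apply_moves", "arguments": {"rows": [{"x": -32, "y": -24, "z": 0, "ax": 0, "ay": 0, "az": 0.3, "gripper": 1}, {"x": -32, "y": -24, "z": 0, "ax": 0, "ay": 0, "az": 0, "gripper": 1}, {"x": -28, "y": -21, "z": 0, "ax": 0, "ay": 0, "az": 0, "gripper": 1}, {"x": -10, "y": -7, "z": 0, "ax": 0, "ay": 0, "az": 0, "gripper": 1}, {"x": 0, "y": 0, "z": 0, "ax": 0, "ay": 0, "az": 0, "gripper": 1}]}}

```text
clock: 23.42
position: [0.4305, -0.3932, 0.2481]
ee_rot: [0.461, 0.887, -0.001, -0.001]
ft_force: [0.1, 0.4, -0.5]
grip_width: 0.271
grasp_force: 79.8
```

Call:
{"name": "apply_moves", "arguments": {"rows": [{"x": 0, "y": 0, "z": 0, "ax": 0, "ay": 0, "az": 0, "gripper": 1}, {"x": 0, "y": 0, "z": 0, "ax": 0, "ay": 0, "az": 0, "gripper": 1}]}}

```text
clock: 23.58
position: [0.4329, -0.3888, 0.2487]
ee_rot: [0.459, 0.888, 0.0, -0.001]
ft_force: [0.0, 0.3, -2.0]
grip_width: 0.271
grasp_force: 79.8
```

```bash
python3 - <<'E'
from h import *
c=camera("wrist");o=get_obs();T=R.from_quat(o["ee_rot"]);delta([.4324,-.3914,.095],np.radians(35.4))
g=cv2.cvtColor(c["color"],cv2.COLOR_RGB2GRAY).astype(int);print([(r,int(g[r,319:324].mean())) for r in range(110,240,3)])
print(proj(c,T.apply([[.057,0,.0053],[.023,0,.0053-.0125],[-.057,0,.0053]])+o["position"]))
E
```

```text
pos [ 0.4332 -0.3885  0.2489] yaw_y 35.4 tilt [-0.     0.001 -1.   ] shift,az [array([ -2.1,  -2.5, 153.9]), np.float64(-0.0)] q7 1.52 t 23.63
[(110, 120), (113, 120), (116, 121), (119, 120), (122, 121), (125, 120), (128, 121), (131, 120), (134, 88), (137, 102), (140, 101), (143, 101), (146, 101), (149, 101), (152, 101), (155, 101), (158, 101), (161, 101), (164, 102), (167, 102), (170, 101), (173, 102), (176, 101), (179, 101), (182, 101), (185, 101), (188, 101), (191, 101), (194, 101), (197, 101), (200, 101), (203, 101), (206, 100), (209, 100), (212, 100), (215, 94), (218, 40), (221, 43), (224, 48), (227, 48), (230, 93), (233, 50), (236, 48), (239, 48)]
[[322.6409183  136.72243002]
 [322.68973846 222.93122323]
 [322.24991539 363.35815099]]
```

Call:
{"name": "apply_moves", "arguments": {"rows": [{"x": -3.5, "y": -2.5, "z": 34, "ax": 0, "ay": 0, "az": 0, "gripper": 1}, {"x": 0, "y": 0, "z": 40, "ax": 0, "ay": 0, "az": 0, "gripper": 1}, {"x": 0, "y": 0, "z": 40, "ax": 0, "ay": 0, "az": 0, "gripper": 1}, {"x": 0, "y": 0, "z": 36, "ax": 0, "ay": 0, "az": 0, "gripper": 1}, {"x": 0, "y": 0, "z": 0, "ax": 0, "ay": 0, "az": 0, "gripper": 1}]}}

```text
clock: 24.05
position: [0.431, -0.3895, 0.0932]
ee_rot: [0.459, 0.889, 0.001, -0.005]
ft_force: [-0.8, 1.2, -2.4]
grip_width: 0.268
grasp_force: 79.8
```

Call:
{"name": "apply_moves", "arguments": {"rows": [{"x": 0, "y": 0, "z": 0, "ax": 0, "ay": 0, "az": 0, "gripper": 1}, {"x": 0, "y": 0, "z": 0, "ax": 0, "ay": 0, "az": 0, "gripper": 1}]}}

```text
clock: 24.22
position: [0.4339, -0.3944, 0.1016]
ee_rot: [0.46, 0.888, -0.0, 0.001]
ft_force: [0.6, -1.4, 0.1]
grip_width: 0.271
grasp_force: 79.8
```

```bash
python3 - <<'E'
from h import *
delta([.433,-.3925,.0455],np.radians(35.4))
E
```

```text
pos [ 0.4339 -0.3944  0.1016] yaw_y 35.3 tilt [ 0.002 -0.001 -1.   ] shift,az [array([ 2.2,  0.3, 56.1]), np.float64(-0.1)] q7 1.63 t 24.22
```

Call:
{"name": "apply_moves", "arguments": {"rows": [{"x": 0, "y": 0, "z": 0, "ax": 0, "ay": 0, "az": 0, "gripper": 1}, {"x": 0, "y": 0, "z": 20, "ax": 0, "ay": 0, "az": 0, "gripper": 1}, {"x": 0, "y": 0, "z": 12, "ax": 0, "ay": 0, "az": 0, "gripper": 1}, {"x": 0, "y": 0, "z": 4, "ax": 0, "ay": 0, "az": 0, "gripper": 1}, {"x": 0, "y": 0, "z": 0, "ax": 0, "ay": 0, "az": 0, "gripper": 1}]}}

```text
clock: 24.63
position: [0.4327, -0.3938, 0.0631]
ee_rot: [0.46, 0.888, 0.0, -0.0]
ft_force: [-0.0, -0.4, -1.0]
grip_width: 0.27
grasp_force: 79.9
```

```bash
python3 - <<'E'
from h import *
delta([.433,-.3925,.0455],np.radians(35.4))
E
```

```text
pos [ 0.4327 -0.3938  0.0631] yaw_y 35.2 tilt [-0.001  0.001 -1.   ] shift,az [array([ 0.9,  1. , 17.6]), np.float64(-0.2)] q7 1.66 t 24.63
```

Call:
{"name": "apply_moves", "arguments": {"rows": [{"x": 0, "y": 0.5, "z": 6, "ax": 0, "ay": 0, "az": 0, "gripper": 1}, {"x": 0, "y": 0, "z": 6, "ax": 0, "ay": 0, "az": 0, "gripper": 1}, {"x": 0, "y": 0, "z": 5, "ax": 0, "ay": 0, "az": 0, "gripper": 1}, {"x": 0, "y": 0, "z": 1, "ax": 0, "ay": 0, "az": 0, "gripper": 1}, {"x": 0, "y": 0, "z": 0, "ax": 0, "ay": 0, "az": 0, "gripper": 1}]}}

```text
clock: 25.05
position: [0.4336, -0.3938, 0.0453]
ee_rot: [0.46, 0.888, 0.0, 0.0]
ft_force: [0.4, 0.9, -1.5]
grip_width: 0.273
grasp_force: 80.1
```

Press about 2 mm more to confirm it has bottomed.

Call:
{"name": "apply_moves", "arguments": {"rows": [{"x": 0, "y": 0, "z": 1.5, "ax": 0, "ay": 0, "az": 0, "gripper": 1}, {"x": 0, "y": 0, "z": 1, "ax": 0, "ay": 0, "az": 0, "gripper": 1}, {"x": 0, "y": 0, "z": 0, "ax": 0, "ay": 0, "az": 0, "gripper": 1}]}}

```text
clock: 25.3
position: [0.4336, -0.394, 0.0447]
ee_rot: [0.46, 0.888, 0.001, 0.0]
ft_force: [-6.8, 8.8, 26.2]
grip_width: 0.271
grasp_force: 83.7
```

Call:
{"name": "apply_moves", "arguments": {"rows": [{"x": 0, "y": 0, "z": 0, "ax": 0, "ay": 0, "az": 0, "gripper": 0.5}, {"x": 0, "y": 0, "z": 0, "ax": 0, "ay": 0, "az": 0, "gripper": 0.5}, {"x": 0, "y": 0, "z": -5, "ax": 0, "ay": 0, "az": 0, "gripper": 0.5}, {"x": 0, "y": 0, "z": -25, "ax": 0, "ay": 0, "az": 0, "gripper": 0.5}, {"x": 0, "y": 0, "z": -40, "ax": 0, "ay": 0, "az": 0, "gripper": 0.5}]}}

```text
clock: 25.72
position: [0.4315, -0.3924, 0.1107]
ee_rot: [0.46, 0.888, -0.0, -0.003]
ft_force: [1.2, -0.3, 1.3]
grip_width: 0.503
grasp_force: 0.0
```

Call:
{"name": "apply_moves", "arguments": {"rows": [{"x": 0, "y": 0, "z": -40, "ax": 0, "ay": 0, "az": 0, "gripper": 0.5}, {"x": 0, "y": 35, "z": -20, "ax": 0, "ay": 0, "az": 0, "gripper": 0}, {"x": 0, "y": 35, "z": -20, "ax": 0, "ay": 0, "az": 0, "gripper": 0}, {"x": 0, "y": 0, "z": 0, "ax": 0, "ay": 0, "az": 0, "gripper": 0}, {"x": 0, "y": 0, "z": 0, "ax": 0, "ay": 0, "az": 0, "gripper": 0}]}}

```text
clock: 26.13
position: [0.4926, -0.3521, 0.1936]
ee_rot: [0.458, 0.889, 0.0, 0.001]
ft_force: [-0.6, -1.3, -0.3]
grip_width: 0.998
grasp_force: 0.0
```

Call:
{"name": "apply_moves", "arguments": {"rows": [{"x": 0, "y": 0, "z": 0, "ax": 0, "ay": 0, "az": 0, "gripper": 0}, {"x": 0, "y": 0, "z": 0, "ax": 0, "ay": 0, "az": 0, "gripper": 0}]}}

```text
clock: 26.3
position: [0.4891, -0.3542, 0.1922]
ee_rot: [0.461, 0.887, -0.0, -0.001]
ft_force: [0.1, -0.5, -0.4]
grip_width: 0.998
grasp_force: 0.0
```

```bash
python3 - <<'E'
from h import *
c=camera("wrist");save("w11",cv2.resize(c["color"][110:350,190:430],None,fx=2.5,fy=2.5,interpolation=2));delta([.5557,-.436,.1],np.radians(35.4))
E
```

```text
pos [ 0.489  -0.3543  0.1922] yaw_y 35.1 tilt [-0.001  0.    -1.   ] shift,az [array([-105.3,    7.7,   92.1]), np.float64(-0.3)] q7 1.46 t 26.35
```

View pics/w11.png

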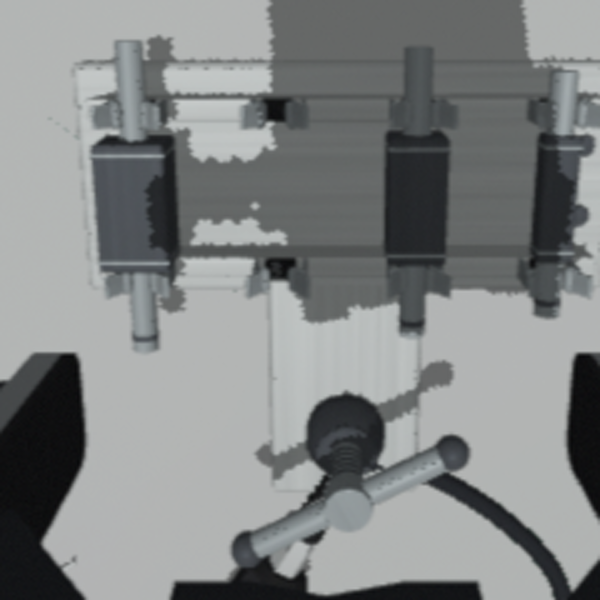

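All three are in: gauge_25 from (128,42) to (146,348), gauge_21 from (419,48) to (411,330) and gauge_13 from (565,72) to (546,314), in crop pixels. The T-bar balls are at (247,549) and (453,452).

```bash
python3 - <<'E'
from h import *
c=camera("wrist");th=np.radians(35.4);X=np.array([np.sin(th),-np.cos(th),0]);Y=np.array([np.cos(th),np.sin(th),0]);C=np.array([.4935,-.348,0])
f=lambda k:np.array(k)/2.5+[189.7,109.7]
for n,k in((25,[(128,43),(146,348)]),(21,[(419,48),(411,330)]),(13,[(565,72),(546,314)])):
    P=ray(c,f(k),.04)-C;m=P.mean(0);d=P[1]-P[0];print(n,"rail x,y",(m@X*1e3).round(1),(m@Y*1e3).round(1),np.linalg.norm(d).round(4),np.degrees(np.arctan2(d@Y,d@X)).round(1))
B=ray(c,f([(247,549),(453,452)]),.066);d=B[1]-B[0];print(B.mean(0),np.linalg.norm(d),"bar deg",np.degrees(np.arctan2(d[1],d[0])))
print("hub exp",C+.108*X)
h=ray(c,f((349,510)),.071);print(h)
E
```

```text
25 rail x,y 2.3 -76.7 0.1133 -0.5
21 rail x,y -0.0 24.0 0.1042 -0.3
13 rail x,y 1.1 74.9 0.0896 -0.5
[ 0.55594571 -0.43685394  0.066     ] 0.08524959557072234 bar deg 63.40301821796606
hub exp [ 0.55606237 -0.4360338   0.        ]
[[ 0.55622397 -0.43693609  0.071     ]]
```

Call:
{"name": "apply_moves", "arguments": {"rows": [{"x": -35, "y": 2.5, "z": 0, "ax": 0, "ay": 0, "az": 0, "gripper": 0.3}, {"x": -35, "y": 2.5, "z": 0, "ax": 0, "ay": 0, "az": 0, "gripper": 0.3}, {"x": -36, "y": 2.3, "z": 0, "ax": 0, "ay": 0, "az": 0, "gripper": 0.3}, {"x": 0, "y": 0, "z": 0, "ax": 0, "ay": 0, "az": 6.8, "gripper": 0.3}, {"x": 0, "y": 0, "z": 0, "ax": 0, "ay": 0, "az": 6.8, "gripper": 0.3}]}}

```text
clock: 26.82
position: [0.5563, -0.4387, 0.1913]
ee_rot: [0.565, 0.825, -0.001, -0.001]
ft_force: [-0.9, -0.4, -0.1]
grip_width: 0.701
grasp_force: 0.0
```

Call:
{"name": "apply_moves", "arguments": {"rows": [{"x": 0, "y": 0, "z": 0, "ax": 0, "ay": 0, "az": 6.8, "gripper": 0.3}, {"x": 0, "y": 0, "z": 0, "ax": 0, "ay": 0, "az": 6.8, "gripper": 0.3}, {"x": 0, "y": 0, "z": 0, "ax": 0, "ay": 0, "az": 6.8, "gripper": 0.3}, {"x": 0, "y": 0, "z": 0, "ax": 0, "ay": 0, "az": 6.8, "gripper": 0.3}, {"x": 0, "y": 0, "z": 0, "ax": 0, "ay": 0, "az": 6.8, "gripper": 0.3}]}}

```text
clock: 27.23
position: [0.5566, -0.4365, 0.1923]
ee_rot: [0.782, 0.624, -0.0, -0.0]
ft_force: [0.4, -0.5, 0.1]
grip_width: 0.704
grasp_force: 0.0
```

Call:
{"name": "apply_moves", "arguments": {"rows": [{"x": 0, "y": 0, "z": 20, "ax": 0, "ay": 0, "az": 6.8, "gripper": 0.3}, {"x": 0, "y": 0, "z": 20, "ax": 0, "ay": 0, "az": 6.8, "gripper": 0.3}, {"x": 0, "y": 0, "z": 0, "ax": 0, "ay": 0, "az": 0, "gripper": 0.3}, {"x": 0, "y": 0, "z": 0, "ax": 0, "ay": 0, "az": 0, "gripper": 0.3}]}}

```text
clock: 27.57
position: [0.5566, -0.4359, 0.1518]
ee_rot: [0.847, 0.531, -0.001, -0.001]
ft_force: [0.2, 0.5, -0.5]
grip_width: 0.697
grasp_force: 0.0
```

```bash
python3 - <<'E'
from h import *
c=camera("wrist");delta([.556,-.4367,.058],np.radians(-26.6));print(get_obs()["joint_pos"].round(2))
g=cv2.cvtColor(c["color"],cv2.COLOR_RGB2GRAY).astype(int)
print(proj(c,[[.556,-.4367,.07]]))
for r in range(120,330,6): print(r,"".join("#" if x<60 else "+" if x<90 else "o" if x<120 else "-" if x<160 else "." for x in g[r,240:400:2]))
E
```

```text
pos [ 0.557  -0.4364  0.1531] yaw_y -25.8 tilt [-0.001 -0.    -1.   ] shift,az [array([-0.7, -0.7, 95.1]), np.float64(0.8)] q7 0.58 t 27.62
[-0.03  0.81  1.07  1.36 -0.7   1.37  0.58]
[[320.68054644 213.59118061]]
120 o++o++#++o--o----oooooooooooooooooooooooooooooooooooooooooooooooooooooooo--.....
126 ooooooo++oo----ooooooooooooooooooooooooooooooooooooooooooooooooooooooooooooooo-.
132 oo++oooooooo+#+o---ooooooooooooooooooooooooooooooooooooooooooooooooooooooooooooo
138 +++++oo++oo#+ooo+o------oooooooooooooooooooooooooooooooooooooooooooooooooooooooo
144 -o+oooo---ooo++ooooo----------oooooooo+###+ooooooooooooooooooooooooooooooooooooo
150 o+ooooo--ooo--oooo---ooooo---------o#########ooooooooooooooooooooooooooooooo+###
156 ooooo--oo--oooooo---ooo--ooooooo----+########ooooooooooooooooooooooooo+#########
162 ooo--ooo-oooooo--ooooo---oooo--oooooo+ooooo+o-ooooooooooooooooooo+#########+oooo
168 ..oooooooooooo-ooooo--ooo-o----ooo--o+ooooo+o------oooooooooo#########+ooooooooo
174 ......oooooo-ooooooo-ooooo--oooo----o+ooooo+ooooo-------oooo#####+oooooooooooooo
180 ......--o--ooooooo-oooooo---oo--
[... 1388 characters left out ...]
.-##################
282 ########-......................................................-################
288 ########.........................................................-##############
294 ######+............................................................-############
300 #####+...............................................................o##########
306 ####-..................................................................o########
312 ###-.....................................................................+######
318 ##.........................................................................+####
324 #............................................................................+##
```

Call:
{"name": "apply_moves", "arguments": {"rows": [{"x": -0.5, "y": 0, "z": 30, "ax": 0, "ay": 0, "az": 0.8, "gripper": 0.4}, {"x": 0, "y": 0, "z": 30, "ax": 0, "ay": 0, "az": 0, "gripper": 0.5}, {"x": 0, "y": 0, "z": 22, "ax": 0, "ay": 0, "az": 0, "gripper": 0.5}, {"x": 0, "y": 0, "z": 10, "ax": 0, "ay": 0, "az": 0, "gripper": 0.5}, {"x": 0, "y": 0, "z": 0, "ax": 0, "ay": 0, "az": 0, "gripper": 0.5}]}}

```text
clock: 28.03
position: [0.5568, -0.436, 0.0597]
ee_rot: [0.851, 0.525, -0.0, -0.001]
ft_force: [-0.3, -0.0, 0.6]
grip_width: 0.5
grasp_force: 0.0
```

Call:
{"name": "apply_moves", "arguments": {"rows": [{"x": 0, "y": 0, "z": 0, "ax": 0, "ay": 0, "az": 0, "gripper": 1}, {"x": 0, "y": 0, "z": 0, "ax": 0, "ay": 0, "az": 0, "gripper": 1}, {"x": 0, "y": 0, "z": 0, "ax": 0, "ay": 0, "az": 0, "gripper": 1}, {"x": 0, "y": 0, "z": 0, "ax": 0, "ay": 0, "az": 0, "gripper": 1}, {"x": 0, "y": 0, "z": 0, "ax": 0, "ay": 0, "az": 0, "gripper": 1}], "newtons": 60}}

```text
clock: 28.45
position: [0.556, -0.4364, 0.0631]
ee_rot: [0.852, 0.524, -0.0, -0.001]
ft_force: [-9.9, 7.3, 11.0]
grip_width: 0.106
grasp_force: 58.7
```

Call:
{"name": "apply_moves", "arguments": {"rows": [{"x": 0, "y": 0, "z": 0, "ax": 0, "ay": 0, "az": 5, "gripper": 1}, {"x": 0, "y": 0, "z": 0, "ax": 0, "ay": 0, "az": 6, "gripper": 1}, {"x": 0, "y": 0, "z": 0, "ax": 0, "ay": 0, "az": 6, "gripper": 1}, {"x": 0, "y": 0, "z": 0, "ax": 0, "ay": 0, "az": 6, "gripper": 1}, {"x": 0, "y": 0, "z": 0, "ax": 0, "ay": 0, "az": 6, "gripper": 1}]}}

```text
clock: 28.87
position: [0.5557, -0.4363, 0.0631]
ee_rot: [0.957, 0.291, -0.0, -0.001]
ft_force: [-11.5, 8.0, 10.9]
grip_width: 0.105
grasp_force: 59.9
```

```bash
python3 - <<'E'
from h import *
delta([.556,-.4365,.058]);o=get_obs();print(o["joint_pos"].round(2),o["torque"].round(2))
E
```

```text
pos [ 0.5557 -0.4363  0.0631] yaw_y -56.1 tilt [-0.002  0.002 -1.   ] shift,az [array([0.1, 0.4, 5.1])] q7 0.14 t 28.87
[-0.05  0.95  1.1   1.44 -0.85  1.28  0.14] [1.86 2.45 0.07]
```

Call:
{"name": "apply_moves", "arguments": {"rows": [{"x": 0, "y": 0, "z": 0, "ax": 0, "ay": 0, "az": 6, "gripper": 1}, {"x": 0, "y": 0, "z": 0, "ax": 0, "ay": 0, "az": 6, "gripper": 1}, {"x": 0, "y": 0, "z": 0, "ax": 0, "ay": 0, "az": 6, "gripper": 1}, {"x": 0, "y": 0, "z": 0, "ax": 0, "ay": 0, "az": 6, "gripper": 1}, {"x": 0, "y": 0, "z": 0, "ax": 0, "ay": 0, "az": 6, "gripper": 1}]}}

```text
clock: 29.28
position: [0.5557, -0.436, 0.0631]
ee_rot: [0.999, 0.034, -0.001, -0.001]
ft_force: [-12.2, 9.5, 12.5]
grip_width: 0.109
grasp_force: 59.9
```

Call:
{"name": "apply_moves", "arguments": {"rows": [{"x": 0, "y": 0, "z": 0, "ax": 0, "ay": 0, "az": 6, "gripper": 1}, {"x": 0, "y": 0, "z": 0, "ax": 0, "ay": 0, "az": 6, "gripper": 1}, {"x": 0, "y": 0, "z": 0, "ax": 0, "ay": 0, "az": 6, "gripper": 1}, {"x": 0, "y": 0, "z": 0, "ax": 0, "ay": 0, "az": 6, "gripper": 1}, {"x": 0, "y": 0, "z": 0, "ax": 0, "ay": 0, "az": 6, "gripper": 1}]}}

```text
clock: 29.7
position: [0.5558, -0.4357, 0.0631]
ee_rot: [0.974, -0.226, -0.001, -0.001]
ft_force: [-10.6, 10.1, 13.0]
grip_width: 0.1
grasp_force: 60.0
```

Call:
{"name": "apply_moves", "arguments": {"rows": [{"x": 0, "y": 0, "z": 0, "ax": 0, "ay": 0, "az": 6, "gripper": 1}, {"x": 0, "y": 0, "z": 0, "ax": 0, "ay": 0, "az": 6, "gripper": 1}, {"x": 0, "y": 0, "z": 0, "ax": 0, "ay": 0, "az": 6, "gripper": 1}, {"x": 0, "y": 0, "z": 0, "ax": 0, "ay": 0, "az": 6, "gripper": 1}, {"x": 0, "y": 0, "z": 0, "ax": 0, "ay": 0, "az": 6, "gripper": 1}]}}

```text
clock: 30.12
position: [0.5559, -0.4355, 0.0631]
ee_rot: [0.883, -0.47, -0.001, -0.001]
ft_force: [-11.9, 11.3, 11.9]
grip_width: 0.104
grasp_force: 60.3
```

```bash
python3 - <<'E'
from h import *
delta([.556,-.4365,.058]);o=get_obs();print(o["joint_pos"].round(2),o["torque"].round(2))
E
```

```text
pos [ 0.5559 -0.4355  0.0631] yaw_y -146.1 tilt [-0.002  0.003 -1.   ] shift,az [array([0.9, 0.5, 5.1])] q7 -1.34 t 30.12
[-0.11  1.09  1.29  1.44 -1.04  1.39 -1.34] [2.5  2.47 0.09]
```

Call:
{"name": "apply_moves", "arguments": {"rows": [{"x": 0, "y": 0, "z": 0, "ax": 0, "ay": 0, "az": 0, "gripper": 0.5}, {"x": 0, "y": 0, "z": 0, "ax": 0, "ay": 0, "az": 0, "gripper": 0.5}, {"x": 0, "y": 0, "z": -10, "ax": 0, "ay": 0, "az": 0, "gripper": 0.5}, {"x": 0, "y": 0, "z": -30, "ax": 0, "ay": 0, "az": 0, "gripper": 0.5}, {"x": 0, "y": 0, "z": -30, "ax": 0, "ay": 0, "az": 0, "gripper": 0.5}]}}

```text
clock: 30.53
position: [0.5572, -0.436, 0.1318]
ee_rot: [0.884, -0.467, -0.001, 0.0]
ft_force: [-0.1, -0.3, -0.6]
grip_width: 0.503
grasp_force: 0.0
```

Call:
{"name": "apply_moves", "arguments": {"rows": [{"x": 0, "y": 0, "z": -10, "ax": 0, "ay": 0, "az": -7, "gripper": 0.5}, {"x": 0, "y": 0, "z": 0, "ax": 0, "ay": 0, "az": -7, "gripper": 0.5}, {"x": 0, "y": 0, "z": 0, "ax": 0, "ay": 0, "az": -7, "gripper": 0.5}, {"x": 0, "y": 0, "z": 0, "ax": 0, "ay": 0, "az": -7, "gripper": 0.5}, {"x": 0, "y": 0, "z": 0, "ax": 0, "ay": 0, "az": -7, "gripper": 0.5}]}}

```text
clock: 30.95
position: [0.5576, -0.4367, 0.1424]
ee_rot: [0.984, -0.177, 0.001, 0.0]
ft_force: [-1.1, 0.1, -0.4]
grip_width: 0.498
grasp_force: 0.0
```

Call:
{"name": "apply_moves", "arguments": {"rows": [{"x": 0, "y": 0, "z": 0, "ax": 0, "ay": 0, "az": -7, "gripper": 0.5}, {"x": 0, "y": 0, "z": 0, "ax": 0, "ay": 0, "az": -7, "gripper": 0.5}, {"x": 0, "y": 0, "z": 0, "ax": 0, "ay": 0, "az": -7, "gripper": 0.5}, {"x": 0, "y": 0, "z": 0, "ax": 0, "ay": 0, "az": -7, "gripper": 0.5}, {"x": 0, "y": 0, "z": 0, "ax": 0, "ay": 0, "az": -7, "gripper": 0.5}]}}

```text
clock: 31.37
position: [0.5575, -0.4368, 0.1424]
ee_rot: [0.992, 0.127, 0.001, 0.001]
ft_force: [-0.2, 0.6, 0.7]
grip_width: 0.5
grasp_force: 0.0
```

Call:
{"name": "apply_moves", "arguments": {"rows": [{"x": 0, "y": 0, "z": 0, "ax": 0, "ay": 0, "az": -7, "gripper": 0.5}, {"x": 0, "y": 0, "z": 0, "ax": 0, "ay": 0, "az": -7, "gripper": 0.5}, {"x": 0, "y": 0, "z": 0, "ax": 0, "ay": 0, "az": -7, "gripper": 0.5}, {"x": 0, "y": 0, "z": 0, "ax": 0, "ay": 0, "az": -7, "gripper": 0.5}, {"x": 0, "y": 0, "z": 0, "ax": 0, "ay": 0, "az": -7, "gripper": 0.5}]}}

```text
clock: 31.78
position: [0.5574, -0.4369, 0.1424]
ee_rot: [0.908, 0.42, 0.0, 0.001]
ft_force: [-0.2, 0.4, 0.1]
grip_width: 0.501
grasp_force: 0.0
```

Call:
{"name": "apply_moves", "arguments": {"rows": [{"x": 0, "y": 0, "z": 0, "ax": 0, "ay": 0, "az": -7, "gripper": 0.5}, {"x": 0, "y": 0, "z": 0, "ax": 0, "ay": 0, "az": -7, "gripper": 0.5}, {"x": 0, "y": 0, "z": 0, "ax": 0, "ay": 0, "az": -7, "gripper": 0.5}, {"x": 0, "y": 0, "z": 0, "ax": 0, "ay": 0, "az": -7, "gripper": 0.5}, {"x": 0, "y": 0, "z": 0, "ax": 0, "ay": 0, "az": -7, "gripper": 0.5}]}}

```text
clock: 32.2
position: [0.5574, -0.4371, 0.1425]
ee_rot: [0.74, 0.673, 0.0, 0.001]
ft_force: [0.0, 0.3, -0.1]
grip_width: 0.5
grasp_force: 0.0
```

```bash
python3 - <<'E'
from h import *
delta([.556,-.4365,.058],np.radians(33.9));o=get_obs();print(o["joint_pos"].round(2),o["torque"].round(2))
E
```

```text
pos [ 0.5574 -0.4371  0.1425] yaw_y -5.4 tilt [ 0.001 -0.002 -1.   ] shift,az [array([ 0.5, -1.5, 84.5]), np.float64(-39.3)] q7 0.85 t 32.2
[ 0.06  0.72  0.87  1.37 -0.55  1.3   0.85] [-0.05  0.06  0.03]
```

Call:
{"name": "apply_moves", "arguments": {"rows": [{"x": 0, "y": 0, "z": 0, "ax": 0, "ay": 0, "az": -7, "gripper": 0.5}, {"x": 0, "y": 0, "z": 0, "ax": 0, "ay": 0, "az": -7, "gripper": 0.5}, {"x": 0, "y": 0, "z": 0, "ax": 0, "ay": 0, "az": -7, "gripper": 0.5}, {"x": 0, "y": 0, "z": 0, "ax": 0, "ay": 0, "az": -7, "gripper": 0.5}, {"x": 0, "y": 0, "z": 0, "ax": 0, "ay": 0, "az": -7, "gripper": 0.5}]}}

```text
clock: 32.62
position: [0.5573, -0.4371, 0.1425]
ee_rot: [0.503, 0.864, -0.0, 0.001]
ft_force: [-0.3, 0.5, -0.2]
grip_width: 0.502
grasp_force: 0.0
```

Call:
{"name": "apply_moves", "arguments": {"rows": [{"x": 0.5, "y": -1, "z": 0, "ax": 0, "ay": 0, "az": -4.3, "gripper": 0.5}, {"x": 0, "y": 0, "z": 0, "ax": 0, "ay": 0, "az": 0, "gripper": 0.5}, {"x": 0, "y": 0, "z": 0, "ax": 0, "ay": 0, "az": 0, "gripper": 0.5}]}}

```text
clock: 32.87
position: [0.5562, -0.437, 0.1421]
ee_rot: [0.474, 0.88, -0.0, 0.001]
ft_force: [0.6, -0.6, -0.3]
grip_width: 0.501
grasp_force: 0.0
```

```bash
python3 - <<'E'
from h import *
c=camera("wrist");delta([.556,-.4365,.058],np.radians(33.9));print(get_obs()["joint_pos"].round(2))
g=cv2.cvtColor(c["color"],cv2.COLOR_RGB2GRAY).astype(int);save("w12",c["color"])
print(proj(c,[[.556,-.4367,.07]]))
for r in range(140,330,6): print(r,"".join("#" if x<60 else "+" if x<90 else "o" if x<120 else "-" if x<160 else "." for x in g[r,250:390:2]))
E
```

```text
pos [ 0.5562 -0.4368  0.1418] yaw_y 33.4 tilt [ 0.001 -0.001 -1.   ] shift,az [array([ 0.5, -0. , 83.8]), np.float64(-0.5)] q7 1.47 t 32.92
[ 0.13  0.67  0.73  1.37 -0.45  1.27  1.47]
[[321.16637551 216.82642824]]
140 ....................-ooooooooooooooooooooooooooooooooooooooooooooooooo
146 ....................-oooooooooo########ooooooooooooooooooooooooooooooo
152 .....................-oooooooo##########oooooooooooooooooooooooooooooo
158 .....................oooooooooo########ooooooooooooooooooooooooooooooo
164 ....................-oooooooooo+++oo+++ooooooooooooooooooooooooooooooo
170 .....................-oooooooooo++oo+++ooooooooooooooooooooooooooooooo
176 .....................ooooooooooo+++o+++ooooooooooooooooooooooooooooooo
182 .....-oooooooooo-....ooooooo+###++oo+++####ooooooooooooooooooooooooooo
188 ......ooooooooooo.-.ooooooo#####+++o+++######ooooooooooooooooooooooooo
194 ......ooooooooooooooooooo+######+++o+++#######oooooooooooooooooooooooo
200 ......ooooooooooooooooooo+######+++oo++#######oooooooooooooooooooooooo
206 .......ooo-o-oooo-.-oooooo+###+++oooooo++####oooooooooooo
[... 813 characters left out ...]
.............#########+++
278 ooo#########################.....-#####o..................##########oo
284 #oo########################-..............................o#########oo
290 ##########################-................................+##########
296 ########################o...................................##########
302 #######################.....................................-#########
308 #####################-.......................................-########
314 #########++++######o..........................................o#######
320 ########++++######.............................................+######
326 #######++++#####-...............................................######
```

The bar lies along the tool x axis at column 321, which puts it at about 181°. Taking it again.

Call:
{"name": "apply_moves", "arguments": {"rows": [{"x": 0, "y": 0, "z": 30, "ax": 0, "ay": 0, "az": 0, "gripper": 0.5}, {"x": 0, "y": 0, "z": 30, "ax": 0, "ay": 0, "az": 0, "gripper": 0.5}, {"x": 0, "y": 0, "z": 15, "ax": 0, "ay": 0, "az": 0, "gripper": 0.5}, {"x": 0, "y": 0, "z": 6, "ax": 0, "ay": 0, "az": 0, "gripper": 0.5}, {"x": 0, "y": 0, "z": 0, "ax": 0, "ay": 0, "az": 0, "gripper": 0.5}]}}

```text
clock: 33.33
position: [0.5557, -0.436, 0.0587]
ee_rot: [0.474, 0.881, -0.0, -0.001]
ft_force: [0.5, -1.1, 0.0]
grip_width: 0.501
grasp_force: 0.0
```

Call:
{"name": "apply_moves", "arguments": {"rows": [{"x": 0, "y": 0, "z": 0, "ax": 0, "ay": 0, "az": 0, "gripper": 1}, {"x": 0, "y": 0, "z": 0, "ax": 0, "ay": 0, "az": 0, "gripper": 1}, {"x": 0, "y": 0, "z": 0, "ax": 0, "ay": 0, "az": 0, "gripper": 1}, {"x": 0, "y": 0, "z": 0, "ax": 0, "ay": 0, "az": 0, "gripper": 1}, {"x": 0, "y": 0, "z": 0, "ax": 0, "ay": 0, "az": 6, "gripper": 1}]}}

```text
clock: 33.75
position: [0.5568, -0.4372, 0.0618]
ee_rot: [0.518, 0.855, 0.0, 0.001]
ft_force: [-1.3, 0.6, 6.3]
grip_width: 0.103
grasp_force: 59.6
```

Call:
{"name": "apply_moves", "arguments": {"rows": [{"x": 0, "y": 0, "z": 0, "ax": 0, "ay": 0, "az": 7, "gripper": 1}, {"x": 0, "y": 0, "z": 0, "ax": 0, "ay": 0, "az": 7, "gripper": 1}, {"x": 0, "y": 0, "z": 0, "ax": 0, "ay": 0, "az": 7, "gripper": 1}, {"x": 0, "y": 0, "z": 0, "ax": 0, "ay": 0, "az": 7, "gripper": 1}, {"x": 0, "y": 0, "z": 0, "ax": 0, "ay": 0, "az": 7, "gripper": 1}]}}

```text
clock: 34.17
position: [0.5559, -0.4374, 0.0617]
ee_rot: [0.754, 0.657, -0.0, 0.001]
ft_force: [-4.7, 0.7, 9.2]
grip_width: 0.109
grasp_force: 60.0
```

Call:
{"name": "apply_moves", "arguments": {"rows": [{"x": 0, "y": 0, "z": 0, "ax": 0, "ay": 0, "az": 7, "gripper": 1}, {"x": 0, "y": 0, "z": 0, "ax": 0, "ay": 0, "az": 7, "gripper": 1}, {"x": 0, "y": 0, "z": 0, "ax": 0, "ay": 0, "az": 7, "gripper": 1}, {"x": 0, "y": 0, "z": 0, "ax": 0, "ay": 0, "az": 7, "gripper": 1}, {"x": 0, "y": 0, "z": 0, "ax": 0, "ay": 0, "az": 7, "gripper": 1}]}}

```text
clock: 34.58
position: [0.5551, -0.437, 0.0617]
ee_rot: [0.917, 0.4, -0.0, -0.0]
ft_force: [-8.7, 3.4, 12.4]
grip_width: 0.105
grasp_force: 60.5
```

Call:
{"name": "apply_moves", "arguments": {"rows": [{"x": 0, "y": 0, "z": 0, "ax": 0, "ay": 0, "az": 7, "gripper": 1}, {"x": 0, "y": 0, "z": 0, "ax": 0, "ay": 0, "az": 7, "gripper": 1}, {"x": 0, "y": 0, "z": 0, "ax": 0, "ay": 0, "az": 7, "gripper": 1}, {"x": 0, "y": 0, "z": 0, "ax": 0, "ay": 0, "az": 7, "gripper": 1}, {"x": 0, "y": 0, "z": 0, "ax": 0, "ay": 0, "az": 7, "gripper": 1}]}}

```text
clock: 35.0
position: [0.5547, -0.4363, 0.0616]
ee_rot: [0.994, 0.106, -0.001, -0.001]
ft_force: [-11.6, 8.9, 15.0]
grip_width: 0.108
grasp_force: 60.8
```

```bash
python3 - <<'E'
from h import *
delta([.556,-.4365,.058]);o=get_obs();print(o["joint_pos"].round(2),o["torque"].round(2))
E
```

```text
pos [ 0.5547 -0.4363  0.0616] yaw_y -77.9 tilt [-0.002  0.002 -1.   ] shift,az [array([1.3, 0.5, 3.6])] q7 -0.25 t 35.0
[-0.04  0.93  1.07  1.44 -0.83  1.26 -0.25] [1.88 2.43 0.2 ]
```

Call:
{"name": "apply_moves", "arguments": {"rows": [{"x": 0, "y": 0, "z": 0, "ax": 0, "ay": 0, "az": 7, "gripper": 1}, {"x": 0, "y": 0, "z": 0, "ax": 0, "ay": 0, "az": 7, "gripper": 1}, {"x": 0, "y": 0, "z": 0, "ax": 0, "ay": 0, "az": 7, "gripper": 1}, {"x": 0, "y": 0, "z": 0, "ax": 0, "ay": 0, "az": 7, "gripper": 1}, {"x": 0, "y": 0, "z": 0, "ax": 0, "ay": 0, "az": 7, "gripper": 1}]}}

```text
clock: 35.42
position: [0.5548, -0.4354, 0.0616]
ee_rot: [0.98, -0.198, -0.001, -0.002]
ft_force: [-12.6, 12.5, 17.6]
grip_width: 0.108
grasp_force: 60.8
```

Call:
{"name": "apply_moves", "arguments": {"rows": [{"x": 0, "y": 0, "z": 0, "ax": 0, "ay": 0, "az": 7, "gripper": 1}, {"x": 0, "y": 0, "z": 0, "ax": 0, "ay": 0, "az": 7, "gripper": 1}, {"x": 0, "y": 0, "z": 0, "ax": 0, "ay": 0, "az": 6, "gripper": 1}, {"x": 0, "y": 0, "z": 0, "ax": 0, "ay": 0, "az": 5, "gripper": 1}, {"x": 0, "y": 0, "z": 0, "ax": 0, "ay": 0, "az": 0, "gripper": 1}]}}

```text
clock: 35.83
position: [0.5552, -0.4349, 0.0616]
ee_rot: [0.914, -0.405, -0.002, -0.001]
ft_force: [-11.3, 14.3, 19.0]
grip_width: 0.109
grasp_force: 60.3
```

```bash
python3 - <<'E'
from h import *
delta([.556,-.4365,.058]);o=get_obs();print(o["joint_pos"].round(2),o["torque"].round(2))
E
```

```text
pos [ 0.5552 -0.4349  0.0616] yaw_y -137.8 tilt [-0.002  0.004 -1.   ] shift,az [array([1.8, 0.5, 3.6])] q7 -1.22 t 35.83
[-0.1   1.04  1.23  1.45 -0.99  1.35 -1.22] [ 3.13  2.46 -0.09]
```

Call:
{"name": "apply_moves", "arguments": {"rows": [{"x": 0, "y": 0, "z": 0, "ax": 0, "ay": 0, "az": 4, "gripper": 1}, {"x": 0, "y": 0, "z": 0, "ax": 0, "ay": 0, "az": 4, "gripper": 1}, {"x": 0, "y": 0, "z": 0, "ax": 0, "ay": 0, "az": 2, "gripper": 1}, {"x": 0, "y": 0, "z": 0, "ax": 0, "ay": 0, "az": 0, "gripper": 1}]}}

```text
clock: 36.17
position: [0.5554, -0.4347, 0.0616]
ee_rot: [0.876, -0.482, -0.002, -0.002]
ft_force: [-10.1, 14.6, 18.4]
grip_width: 0.108
grasp_force: 62.3
```

```bash
python3 - <<'E'
from h import *
delta([.556,-.4365,.058]);o=get_obs();print(o["joint_pos"].round(2),o["torque"].round(2))
E
```

```text
pos [ 0.5554 -0.4347  0.0616] yaw_y -147.6 tilt [-0.001  0.004 -1.   ] shift,az [array([1.9, 0.4, 3.6])] q7 -1.38 t 36.17
[-0.1   1.06  1.25  1.45 -1.01  1.36 -1.38] [3.15 2.29 0.12]
```

Release, rise and measure the bar.

Call:
{"name": "apply_moves", "arguments": {"rows": [{"x": 0, "y": 0, "z": 0, "ax": 0, "ay": 0, "az": 0, "gripper": 0.5}, {"x": 0, "y": 0, "z": 0, "ax": 0, "ay": 0, "az": 0, "gripper": 0.5}, {"x": 0, "y": 0, "z": -10, "ax": 0, "ay": 0, "az": 0, "gripper": 0.5}, {"x": 0, "y": 0, "z": -35, "ax": 0, "ay": 0, "az": 0, "gripper": 0.5}, {"x": 0, "y": 0, "z": -40, "ax": 0, "ay": 0, "az": 0, "gripper": 0.5}]}}

```text
clock: 36.58
position: [0.5557, -0.4355, 0.1442]
ee_rot: [0.877, -0.481, -0.002, 0.0]
ft_force: [0.8, -0.2, 1.8]
grip_width: 0.503
grasp_force: 0.0
```

Call:
{"name": "apply_moves", "arguments": {"rows": [{"x": 0, "y": 0, "z": -5, "ax": 0, "ay": 0, "az": 0, "gripper": 0.5}, {"x": 0, "y": 0, "z": 0, "ax": 0, "ay": 0, "az": 0, "gripper": 0.5}, {"x": 0, "y": 0, "z": 0, "ax": 0, "ay": 0, "az": 0, "gripper": 0.5}]}}

```text
clock: 36.83
position: [0.5564, -0.4366, 0.1508]
ee_rot: [0.877, -0.481, 0.001, -0.0]
ft_force: [-0.4, 0.1, -1.0]
grip_width: 0.501
grasp_force: 0.0
```

```bash
python3 - <<'E'
from h import *
c=camera("wrist");delta([.556,-.4365,.058]);save("w13",c["color"])
g=cv2.cvtColor(c["color"],cv2.COLOR_RGB2GRAY).astype(int)
print(proj(c,[[.556,-.4365,.066]]))
for r in range(130,330,6): print(r,"".join("#" if x<60 else "+" if x<90 else "o" if x<120 else "-" if x<160 else "." for x in g[r,250:390:2]))
E
```

```text
pos [ 0.5563 -0.4362  0.1496] yaw_y -147.5 tilt [ 0.  0. -1.] shift,az [array([ 0.1,  0.4, 91.6])] q7 -1.43 t 36.88
[[319.48725174 212.61348306]]
130 oo.-.....................................---......--..................
136 oooooo-.-...............................+#+-....--....................
142 oooooooooooooooooooooooooo--oooooo-...-#########o.....................
148 #ooooooooooooooooooooooooooooo+#++++++#########oo.....................
154 ######ooooooooooooooooooooooo+###############+oo-.....................
160 +###########oooooooooooooooooo+############+oooooo....................
166 oooooo##########ooooooooooooooo+++++++###+oooooooo....................
172 oooooooooooo+###+ooooooooooo+##+++++++##oooooooooo-...................
178 ooooooooooooooooooooooooooo+++#++++++++ooooooooooo...-oo---.-o-.-.....
184 oooooooooooooooooooooooooooo###+++++++#####ooooooo...ooooooooooo-.....
190 oooooooooooooooooooooooooo+####++++++++######ooooooooooooooooooo......
196 ooooooooooooooooooooooooo+#####++++++++######+oooooooooooooooooo......
202 oooooooooooooooooooooooooo######+++++++######+oooo
[... 895 characters left out ...]
o+oo+++++++++##########++
280 +oo##########+++++++++++++++++++++++++++++++++++++++++++++##########oo
286 ############+ooooooo+++++++o+oooooooooooo-..-o+o+#######o++###########
292 ############ooooo+++++++++#++ooooooooo........-+ooo##+#o-o-+##########
298 ###########oooooo++++++++++++#oooooo-.........-----....--oo-##########
304 ##########ooooo+++++##+++#+++#+ooooo-.........---.........---#########
310 #########+ooooooo#############+ooooo.........................-########
316 ########+oooooooo#############+oooo-..........................-#######
322 ########ooooooooo+#############oooo............................o######
328 #######ooooooooooo#############ooo-..................--.----.--o######
```

```bash
python3 - <<'E'
from h import *
c=camera("wrist")
for e in([(317.5,153),(323,271)],[(319,172),(322.5,262)]):
    B=ray(c,e,.066);d=B[1]-B[0];a=np.degrees(np.arctan2(d[1],d[0]));print(np.linalg.norm(d),a,"q deg mod 180",(-54.6-a)%180,"q rad",np.radians(180+(-54.6-a)%180))
E
```

```text
0.08682121865889347 125.09425079316516 q deg mod 180 0.3057492068348324 q rad 3.1469289839344223
0.06669379326239884 124.68540553182025 q deg mod 180 0.7145944681797403 q rad 3.1540646798760674
```

The bar measures q ≈ 360°, which is the stop, and the tool is clear of everything. Handing in.

Call:
{"name": "apply_moves", "arguments": {"rows": [{"x": 0, "y": 0, "z": -30, "ax": 0, "ay": 0, "az": 0, "gripper": 0.5}, {"x": 0, "y": 0, "z": -30, "ax": 0, "ay": 0, "az": 0, "gripper": 0.5}, {"x": 0, "y": 0, "z": 0, "ax": 0, "ay": 0, "az": 0, "gripper": 0.5}, {"x": 0, "y": 0, "z": 0, "ax": 0, "ay": 0, "az": 0, "gripper": 0.5}]}}

```text
clock: 37.27
position: [0.5563, -0.4368, 0.2106]
ee_rot: [0.877, -0.481, 0.001, 0.0]
ft_force: [-0.4, 0.4, -0.4]
grip_width: 0.499
grasp_force: 0.0
```

```bash
python3 -c "
from workcell import *
print(hand_in())"
```

```text
the job is handed in; nothing more can be done
None
```

I handed the job in at about 37 s with no verdict returned: gauge_13, gauge_21 and gauge_25 (gauge_17 absent) are pressed home in clips 1, 2 and 4, each measured within about 3 mm of its clip centre before locking, and the T-handle is at its stop (about 6.28 rad by the wrist camera).

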